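# Sweep the die bed clear and shut the scrap box

### The arm

A 6-joint arm with a two-finger parallel gripper is mounted at the origin on the work surface. World frame = base frame: x ahead of the robot, y to its left, z up, the work surface at z = 0. Lengths are in m, angles in rad, forces in N, time in s.
With the tool pointing down it reaches from about 0.275 to 1 m from the base axis. Payload 8.4 kg.
Tool frame: the origin (TCP) lies at the very end of the fingers, on their centre line; the grasp point (between the pads) lies 19 mm behind it (bot.grasp_offset is the distance from the TCP to the grasp point, in m); z points along the fingers, x is the direction in which the jaws open and shut, and the axes are right-handed (so a half turn about z gives the same grasp; the last joint's range is limited). The gripper opens to 85 mm and grips with 20 to 120 N. Pads are 22 mm wide; open, the fingers measure 114 mm over their backs; the gripper's body (76 mm by 85 mm) begins 54 mm behind the grasp point. The pads swing forward as they close: fully open they stand 13 mm farther back than shut.
Start: joints at [1.291, 0.353, 1.633, -0, 1.155, -0.002], TCP at [0.171, 0.601, 0.199] pointing down, gripper open.
Joint ranges: [-2.63, 2.63], [-0.92, 2.1], [0.06, 2.66], [-1.3, 4.44], [0, 2.69], [-3.02, 3.02]. Speed limits (rad/s): [2.22, 2.22, 2.79, 3.14, 3.14, 3.14].

### API

Orientations are given as a unit quaternion [x, y, z, w].
In Python, from cell import telemetry, imaging, bot gives the robot as it stands. The module is installed in compiled form; this text tells all that it offers.
- The arm moves only by the tool carry_out, never from a script. Its argument "deltas" is one flat list of numbers, 5 for each row, row after row: the opening, from 0 (shut) to 1 (fully open), then the shift along the tool's x, y, z normalised to -1 to 1, where 1 is 30 cm, then the turn about the tool's z normalised to -1 to 1, where 1 is 90 degrees. A call has 1 to 12 rows; each row is the pose to reach, as a shift and turn from the pose commanded when the call began, along the tool's axes at that moment; what a row does not reach only later rows make up. A row lasts 1/10 s, in which the tool goes at most 50 mm and 8.59 degrees, less where a joint would pass 70% of its speed; a pose out of reach is approached as far as the arm can. A call with a number of a shift or a turn outside -1 to 1 is refused whole. A call with a gripper value outside its range is refused whole. The fingers move at their own pace and stop on an object; "newtons" is the grip in N (left out, the last holds). Time passes only in rows, so rows that repeat a pose let the fingers close. It gives the time, the measured TCP pose, the force and the opening at its end, in the units of the state.
- telemetry.read_state(): the state, without advancing time (a new reading comes with each control period).
- imaging.grab_frame(name): name is "side" or "top"; returns the picture (480x640x3 uint8, red, green, blue); there is no depth.
- imaging.calibration(name): a dict with "fx", "fy", "cx", "cy" (pixels), "cam_to_world" (4x4, takes a point from camera to world coordinates). Camera axes: x right, y down, z forward; pixel columns grow to the right and rows downward; lengths in m; the calibration is good to about 2 mm. A picture is of the moment at which its call begins. calibration takes no time and is no camera call.
- bot.close_job(): hands the job in, once; it reports no verdict.
The state is a dict: "t": time; "joints": joint angles; "qvel": joint speeds; "joint_torque": joint torques, N m; "ee_pos": TCP position; "tcp_rot": TCP orientation; "contact_force": force on the tool from outside, world axes, zero at the start; "ft_torque": the same for the moment, N m; "opening": finger opening in m.
Only numpy, scipy, OpenCV 4.12 (cv2) and the standard library are available. Lean on these libraries where they do the work, as an engineer would, in place of code of your own. Each camera call takes 0.05 s, during which the arm holds its last target.

### The job

Pick up the red-handled brush and use it, not the gripper, to sweep the three offcuts off the die bed into the open scrap box at the bed's end. Then stand the brush back on the middle of its blue mat, bristles down, and finally slide the orange cover of the scrap box fully shut. Do not shift the other things on the bench.

Things in the scene. Friction and masses are not known exactly. Their poses are not given: they have to be found in the camera images.
- station: Fixed hand-punch station; origin at table level under the die bed's middle. Its y axis is the sweeping direction, from the blue punch housing (x -55 to 55, y -212 to -162, 165 tall, with a knob to 185) past the bed to the scrap box. Lengths in mm.
- bed (a point): Point on the die bed's flat metal top, 120 above the table at the station's x = y = 0; axes as the station's. Clear area x -81 to 81, y -150 to 115, between dark fences: sides 15 above the bed, back (y -150) 20 above it. The +y end is open and drops straight into the scrap box.
- scrap_box (a point): Centre of the inner floor of the grey scrap box, at station x 0, y 185, 5 above the table; axes as the station's. Inside 150 (x) by 130 (y); rim and the cover's runners at most 118 above the table. The runners carry on along +x to station x 265.
- cover (a joint): Sliding cover of the scrap box, in metres: 0 fully shut, 0.170 fully open, growing towards the station's +x. It slides stiffly (about 2 N) and stays where it is left; it starts open.
- cover_handle (a point): Middle of the black bar handle on the orange cover plate (160 x 132 x 5): bar 16 thick along the station's x, 60 long along its y, rising 40 above the plate, its top 156 above the table. This point lies 136 above the table; with the cover shut it is at x -62, y 187.5 of the station.
- mat: Fixed blue mat, 220 x 130 x 4, the brush's place; origin at the centre of its underside, x along its length.
- brush_center (a point): Middle of the bench brush, 45 above its bristle tips (90 tall); x along its length, z up. Stiff bristles 130 x 38 from 0 to 32 above the tips, wooden back 134 x 42 from 32 to 48, red upright grip rib 105 long, 22 thick, from 48 to 90. Same both ways round. About 180 g. Starts standing on its bristles on the mat.
- scrap1_center (a point): Centre of a pale wooden offcut, 60 x 30 x 25, about 30 g, x along its length.
- scrap2_center (a point): Centre of a brown L-shaped board offcut within 60 x 30 x 25, about 30 g, x along its length.
- scrap3_center (a point): Centre of a dark wooden offcut with narrowed ends within 60 x 30 x 25, about 30 g, x along its length.
- tape_roll: Bystander: amber tape roll, 96 across, 48 high.
- tape_gun: Bystander: blue tape gun with an amber roll, about 200 long, 120 high.
- carton: Bystander: small carton 140 x 110 x 80.
- mug: Bystander: white mug, 80 across, 90 high.
- driver: Bystander: screwdriver lying flat.
- label_roll: Bystander: roll of labels, 90 across, 60 high.
Mind the look-alikes: they are no part of the job. What is shaped like the part that bears scrap1_center but turquoise is not meant.

How it is judged:
By the outcome, as a careful person would: the job done as asked, in the order asked, and still so for the second after the job is handed in, with the robot touching nothing.
It also fails if it takes over 64 s, if anything falls off the work surface, if the arm or the gripper's body presses on something with over 40 N, if the wrist force passes 120 N, or if a joint passes its speed limit or range.

## Working session

There is one attempt and no reset: what is moved stays moved. The work goes in short steps, Python scripts to look and compute and a tool call to move; the robot and the scene stay as the last step left them, time stands still between calls to the robot, and variables do not carry over. Pictures are saved under pics/ and viewed, and the job is handed in when it is done.

Besides the shell and the picture viewer there is one more tool, called after "Call:" as name(argument=value, ...), one argument or row to a line, values as JSON. carry_out: Moves the arm, as the interface text tells. Scaled input: -1 to 1 covers 30 cm each way for a shift and 90 degrees each way for a turn. Its arguments: {"type":"object","properties":{"deltas":{"type":"array","items":{"type":"number"}},"newtons":{"type":"number"}},"required":["deltas"]}

```bash
mkdir -p pics; ls
python3 - <<'E'
from cell import telemetry, imaging, bot
import cv2,numpy as np
for n in("side","top"):
    cv2.imwrite(f"pics/{n}0.png",imaging.grab_frame(n)[:,:,::-1]); c=imaging.calibration(n); print(n,c['fx'],c['fy'],c['cx'],c['cy']); print(np.round(c['cam_to_world'],4))
s=telemetry.read_state(); print(s)
E
```

```text
pics
side 481.7381123288179 481.7381123288179 326.08777390717927 238.89039474994775
[[ 0.8361 -0.2898  0.4658  0.0131]
 [-0.5486 -0.4335  0.715  -0.9021]
 [-0.0053 -0.8533 -0.5214  0.7678]
 [ 0.      0.      0.      1.    ]]
top 535.4199423992122 535.4199423992122 316.5347372048785 236.56505289455674
[[-2.0400e-02 -9.9690e-01  7.5800e-02  4.5640e-01]
 [-9.9980e-01  2.0200e-02 -2.8000e-03 -1.6200e-02]
 [ 1.3000e-03 -7.5900e-02 -9.9710e-01  1.6293e+00]
 [ 0.0000e+00  0.0000e+00  0.0000e+00  1.0000e+00]]
{'t': 0.1, 'joints': array([ 1.29058535e+00,  3.53567869e-01,  1.63405798e+00, -1.59391411e-05,
        1.15518119e+00, -2.39154096e-03]), 'qvel': array([ 0.00094382, -0.00097826, -0.00362693,  0.00022516, -0.00027759,
       -0.00056825]), 'joint_torque': array([-4.00758408e-04, -6.06356335e+01, -3.42817032e+01,  4.75064792e-05,
        4.03513768e-03,  2.77242054e-05]), 'ee_pos': array([0.17128554, 0.60059444, 0.19854442]), 'tcp_rot': array([ 7.98201943e-01,  6.02389649e-01, -4.81161105e-04,  3.70434470e-04]), 'contact_force': array([ 0.43205117, -0.41301681, -0.52374477]), 'ft_torque': array([ 0.00728717, -0.00576977, -0.01225238]), 'opening': 0.08512630726978934}
```

View pics/side0.png

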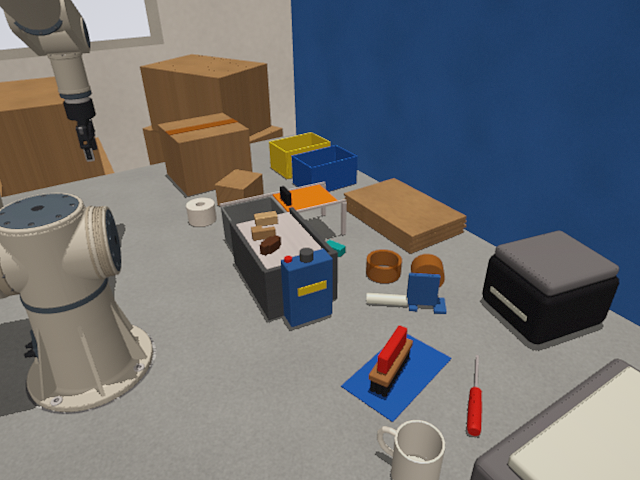

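View pics/top0.png

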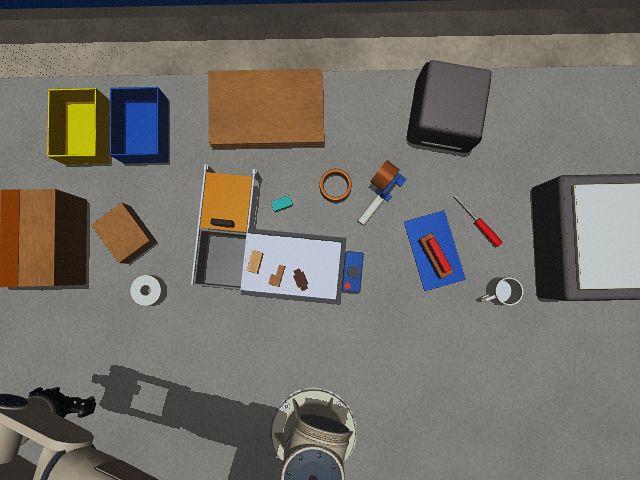

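Run:
```python
import cv2
a=cv2.imread("pics/top0.png")
cv2.imwrite("pics/c1.png",cv2.resize(a[160:310,185:375],None,fx=4,fy=4,interpolation=cv2.INTER_CUBIC))
cv2.imwrite("pics/c2.png",cv2.resize(a[190:310,390:540],None,fx=5,fy=5,interpolation=cv2.INTER_CUBIC))
```

```text
(no output)
```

View pics/c1.png

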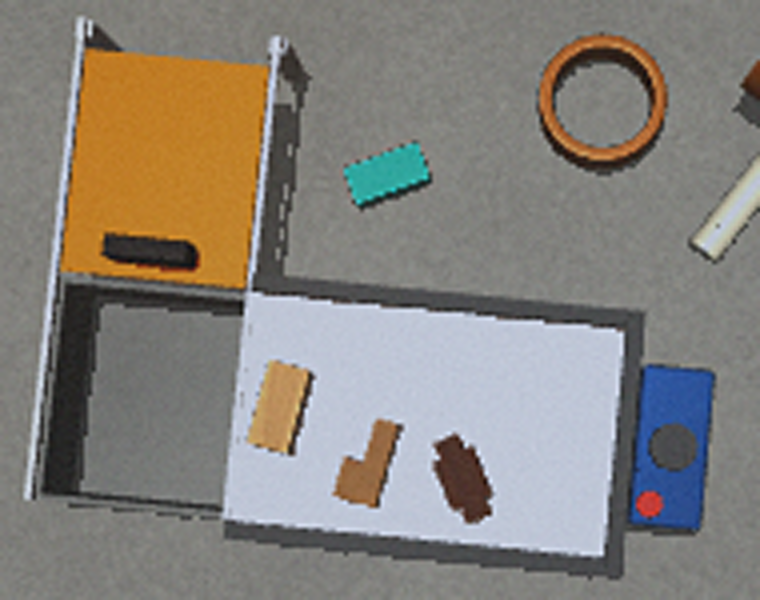

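View pics/c2.png

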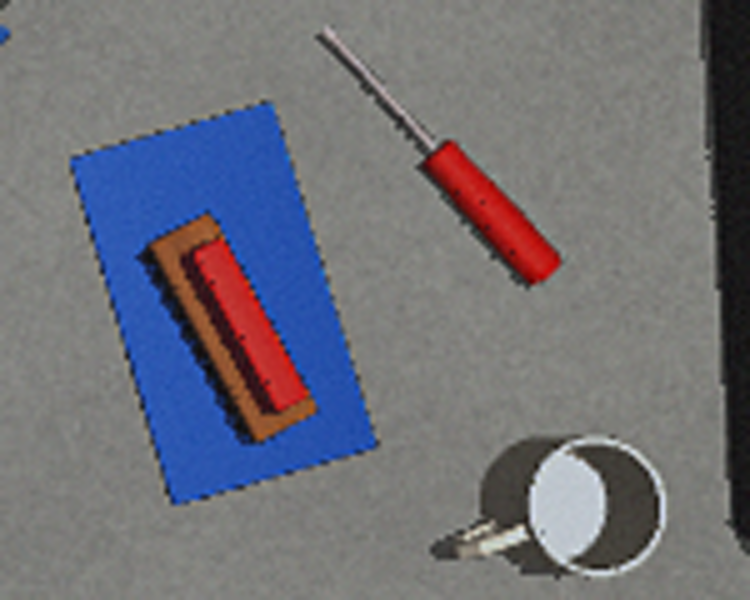

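```bash
cat > h.py <<'E'
import numpy as np
from cell import imaging
from scipy.optimize import least_squares
C={n:imaging.calibration(n) for n in("side","top")}
def pix2w(n,u,v,z):
    c=C[n];M=c['cam_to_world'];d=M[:3,:3]@np.array([(u-c['cx'])/c['fx'],(v-c['cy'])/c['fy'],1.]);o=M[:3,3]
    return o+d*(z-o[2])/d[2]
def w2pix(n,p):
    c=C[n];M=c['cam_to_world'];q=M[:3,:3].T@(np.asarray(p,float)-M[:3,3]);return np.array([c['fx']*q[0]/q[2]+c['cx'],c['fy']*q[1]/q[2]+c['cy']])
def tr(p,l):
    c,s=np.cos(p[2]),np.sin(p[2]);return np.array([p[0]+c*l[0]-s*l[1],p[1]+s*l[0]+c*l[1],l[2]])
def fit(pts,x0):
    # pts: (cam,(u,v),(lx,ly,z))
    f=lambda p:np.concatenate([w2pix(n,tr(p,l))-uv for n,uv,l in pts])
    r=least_squares(f,x0,loss='soft_l1',f_scale=1.0);return r.x,np.round(r.fun.reshape(-1,2),1)
E
python3 - <<'E'
from h import *
k=lambda u,v:(185+u/4-.375,160+v/4-.375)
m=lambda u,v:(390+u/5-.4,190+v/5-.4)
st=[("top",k(250,293),(.081,.115,.12)),("top",k(224,520),(-.081,.115,.12)),
("top",k(641,366),(.055,-.162,.165)),("top",k(714,370),(.055,-.212,.165)),("top",k(698,532),(-.055,-.212,.165)),("top",k(629,525),(-.055,-.162,.165))]
S,r=fit(st,[.58,.1,0]);print("station",S,np.degrees(S[2]));print(r)
mt=[("top",m(71,157),(.11,.065,.004)),("top",m(270,101),(.11,-.065,.004)),("top",m(378,446),(-.11,-.065,.004)),("top",m(173,505),(-.11,.065,.004))]
M,r=fit(mt,[.55,-.3,0]);print("mat",M,np.degrees(M[2]));print(r)
br=[("top",m(150,243),(.067,.021,.052)),("top",m(210,213),(.067,-.021,.052)),("top",m(317,408),(-.067,-.021,.052)),("top",m(258,442),(-.067,.021,.052)),
("top",m(193,250),(.0525,.011,.094)),("top",m(218,237),(.0525,-.011,.094)),("top",m(310,402),(-.0525,-.011,.094)),("top",m(275,413),(-.0525,.011,.094))]
B,r=fit(br,[.55,-.3,.5]);print("brush",B,np.degrees(B[2]));print(r)
for nm,u,v in [("s1",280,407),("s2",370,463),("s3",464,478)]:
    w=pix2w("top",*k(u,v),.145);d=w[:2]-S[:2];c,s=np.cos(S[2]),np.sin(S[2]);print(nm,w,"station",c*d[0]+s*d[1],-s*d[0]+c*d[1])
for u,v in [(103,235),(112,260),(196,245),(194,268)]:
    w=pix2w("top",*k(u,v),.156);d=w[:2]-S[:2];print("handle",w,c*d[0]+s*d[1],-s*d[0]+c*d[1])
# side checks
for p in[(.081,.115,.12),(-.081,.115,.12),(.055,-.212,.165),(-.055,-.212,.165)]: print("side",w2pix("side",tr(S,p)))
for p in[(.0525,.011,.094),(-.0525,.011,.094)]: print("side brush",w2pix("side",tr(B,p)))
E
```

```text
station [ 0.49214143  0.07033377 -0.11889103] -6.811954317720005
[[ 0.2 -0.2]
 [ 0.5  0.3]
 [-0.  -0.5]
 [-0.1  0.3]
 [ 0.2  0. ]
 [-0.9 -0. ]]
mat [ 0.53225326 -0.37747521  0.25770428] 14.765367643506474
[[-0.5  0.1]
 [ 0.5 -0.3]
 [ 0.1  0.1]
 [-0.   0.1]]
brush [ 0.51468297 -0.37229249  0.45994152] 26.352708200098824
[[-0.4  0. ]
 [ 0.1 -0.5]
 [ 0.4  0.7]
 [-0.4  0.5]
 [-0.8  0.4]
 [ 0.9 -0.5]
 [ 0.  -1.1]
 [ 0.3  0.3]]
s1 [0.50388646 0.15241991 0.145     ] station 0.0019257846149637464 0.08289976175165985
s2 [0.4639417  0.09068447 0.145     ] station -0.030414485628446324 0.016862231067819682
s3 [0.45228475 0.02591678 0.145     ] station -0.03430697517723274 -0.048830895837290854
handle [0.62488463 0.27214667 0.156     ] 0.10786887665028105 0.2161330763618558
handle [0.60738976 0.26602394 0.156     ] 0.09122373110961773 0.20797848143866618
handle [0.61663301 0.20792164 0.156     ] 0.10729330953083534 0.15138268585793943
handle [0.60069184 0.20944023 0.156     ] 0.09128455083574427 0.15099976319950534
side [288.17810348 210.80210511]
side [233.22173858 223.53796125]
side [332.26105806 256.361895  ]
side [287.30950402 268.98664821]
side brush [397.54846839 321.81940486]
side brush [375.96894521 353.29290369]
```

Run:
```python
import cv2
a=cv2.imread("pics/side0.png")
cv2.imwrite("pics/c3.png",cv2.resize(a[175:335,210:400],None,fx=4,fy=3.7,interpolation=cv2.INTER_CUBIC))
cv2.imwrite("pics/c4.png",cv2.resize(a[320:420,330:460],None,fx=6,fy=6,interpolation=cv2.INTER_CUBIC))
```

```text
(no output)
```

View pics/c3.png

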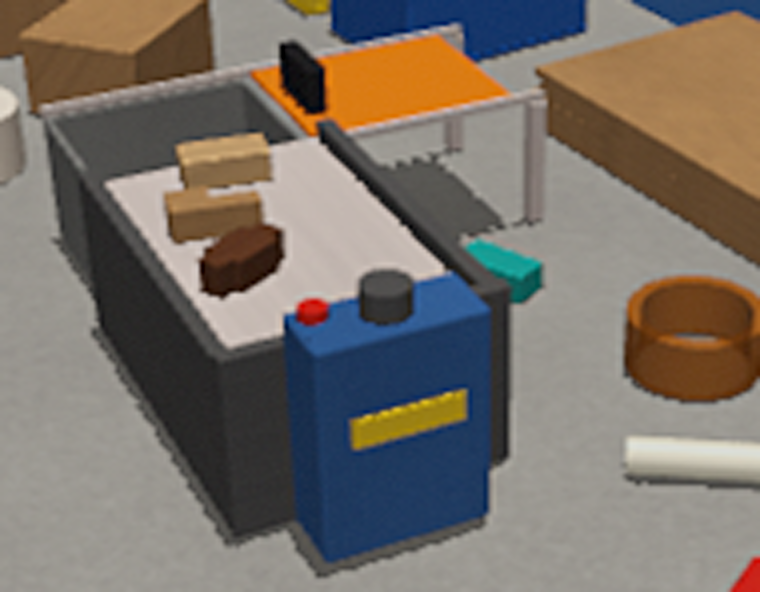

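View pics/c4.png

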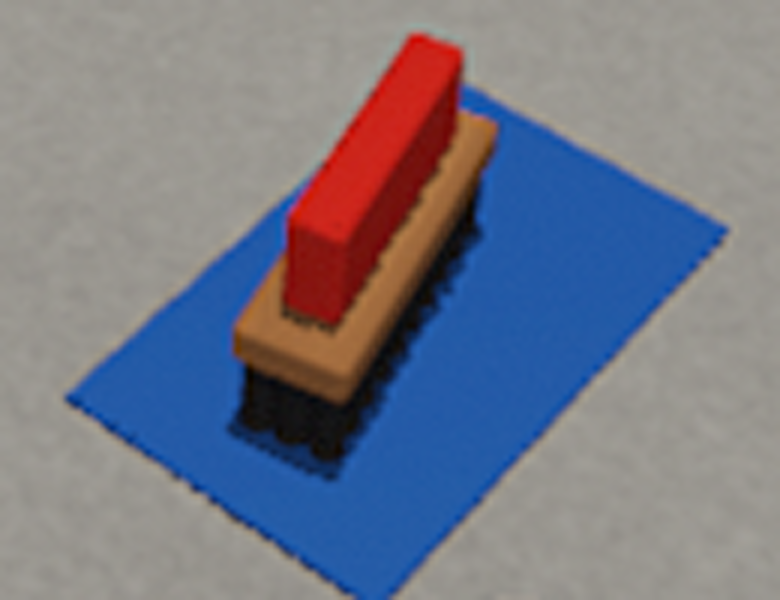

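```bash
cat >> h.py <<'E'
from cell import telemetry
from scipy.spatial.transform import Rotation as R
def plan(pos,yaw=None):
    s=telemetry.read_state();Q=R.from_quat(s['tcp_rot']).as_matrix()
    d=Q.T@(np.asarray(pos)-s['ee_pos']);cy=np.degrees(np.arctan2(Q[1,0],Q[0,0]))
    t=0 if yaw is None else -((yaw-cy+180)%360-180)
    print("t",s['t'],"pos",np.round(s['ee_pos'],4),"yaw",round(cy,2),"F",np.round(s['contact_force'],1),"op",round(s['opening'],4),"j6",round(s['joints'][5],2),"tilt",np.round(Q[:,2],3))
    print("shift norm",np.round(d/.3,4),"turn norm",round(t/90,4),"mm",np.round(d*1000,1))
E
python3 - <<'E'
from h import *
m=lambda u,v:(390+u/5-.4,190+v/5-.4)
q=lambda u,v:(330+u/6-.42,320+v/6-.42)
k=lambda u,v:(185+u/4-.375,160+v/4-.375)
p=lambda u,v:(210+u/4-.375,175+v/3.7-.36)
br=[("top",m(150,243),(.067,.021,.052)),("top",m(210,213),(.067,-.021,.052)),("top",m(317,408),(-.067,-.021,.052)),("top",m(258,442),(-.067,.021,.052)),
("top",m(193,250),(.0525,.011,.094)),("top",m(218,237),(.0525,-.011,.094)),("top",m(310,402),(-.0525,-.011,.094)),("top",m(275,413),(-.0525,.011,.094)),
("side",q(415,36),(.0525,.011,.094)),("side",q(460,50),(.0525,-.011,.094)),("side",q(290,212),(-.0525,.011,.094)),("side",q(345,243),(-.0525,-.011,.094))]
B,r=fit(br,[.55,-.3,.5]);print("brush",B,np.degrees(B[2]));print(r)
mt=[("top",m(71,157),(.11,.065,.004)),("top",m(270,101),(.11,-.065,.004)),("top",m(378,446),(-.11,-.065,.004)),("top",m(173,505),(-.11,.065,.004)),
("side",q(65,398),(-.11,.065,.004)),("side",q(728,230),(.11,-.065,.004))]
M,r=fit(mt,[.55,-.3,0]);print("mat",M,np.degrees(M[2]));print(r)
st=[("top",k(250,293),(.081,.115,.12)),("top",k(224,520),(-.081,.115,.12)),
("top",k(641,366),(.055,-.162,.165)),("top",k(714,370),(.055,-.212,.165)),("top",k(698,532),(-.055,-.212,.165)),("top",k(629,525),(-.055,-.162,.165)),
("side",p(105,183),(-.081,.115,.12)),("side",p(315,355),(-.055,-.212,.165)),("side",p(489,303),(.055,-.212,.165)),("side",p(286,320),(-.055,-.162,.165)),("side",p(326,560),(-.055,-.212,0)),("side",p(487,520),(.055,-.212,0))]
S,r=fit(st,[.58,.1,0]);print("station",S,np.degrees(S[2]));print(r)
plan([B[0],B[1],.28],np.degrees(B[2])-90)
E
```

```text
brush [ 0.51422563 -0.37411957  0.4661371 ] 26.70768872796052
[[ 0.1  0.2]
 [ 0.5 -0.4]
 [ 1.1  0.8]
 [ 0.4  0.7]
 [-0.2  0.6]
 [ 1.5 -0.4]
 [ 0.8 -1. ]
 [ 1.   0.4]
 [-1.  -3.2]
 [ 1.4 -2. ]
 [-1.4 -0.9]
 [-0.1 -1.9]]
mat [ 0.53133527 -0.37882007  0.26087455] 14.947010710056283
[[-0.1  0.5]
 [ 0.8 -0.1]
 [ 0.6  0.3]
 [ 0.5  0.5]
 [-0.3 -1.9]
 [ 0.4 -2.1]]
station [ 0.49253405  0.06918886 -0.12019936] -6.8869162527064525
[[ 0.7 -0.4]
 [ 0.8  0.1]
 [ 0.4 -0.5]
 [ 0.3  0.3]
 [ 0.6 -0. ]
 [-0.5 -0.1]
 [-2.3 -0.5]
 [-0.8 -1.4]
 [ 0.7  0.1]
 [-2.  -3.3]
 [-0.2  0.7]
 [ 1.1 -2.2]]
t 0.1 pos [0.1713 0.6006 0.1985] yaw 74.08 F [ 0.4 -0.4 -0.5] op 0.0851 j6 -0.0 tilt [-0.    -0.001 -1.   ]
shift norm [-2.8113  1.9904 -0.2681] turn norm 1.5264 mm [-843.4  597.1  -80.4]
```

Call:
carry_out(
  deltas=[1,0,0,-0.27,0,1,0,0,-0.27,0,1,-0.94,0.66,-0.27,0.51,1,-0.94,0.66,-0.27,0.51,1,-0.94,0.66,-0.27,0.51,1,-0.94,0.66,-0.27,0.51,1,-0.94,0.66,-0.27,0.51,1,-0.94,0.66,-0.27,0.51,1,-0.94,0.66,-0.27,0.51,1,-0.94,0.66,-0.27,0.51,1,-0.94,0.66,-0.27,0.51,1,-0.94,0.66,-0.27,0.51],
  newtons=60,
)

```text
t: 1.3
ee_pos: [0.2844, 0.2762, 0.2802]
tcp_rot: [0.97, 0.244, 0.0, -0.0]
contact_force: [-0.2, -0.5, -0.5]
opening: 0.0854
```

```bash
python3 -c "
from h import *
plan([.5142,-.3741,.28],-63.3)"
```

```text
t 1.3 pos [0.2844 0.2762 0.2802] yaw 28.19 F [-0.2 -0.5 -0.5] op 0.0854 j6 0.27 tilt [-0.  0. -1.]
shift norm [-3.4900e-01  2.2724e+00 -3.0000e-04] turn norm 1.0166 mm [-1.047e+02  6.817e+02 -1.000e-01]
```

Call:
carry_out(
  deltas=[1,-0.16,1,0,0.5,1,-0.16,1,0,0.5,1,-0.16,1,0,0.5,1,-0.16,1,0,0.5,1,-0.16,1,0,0.5,1,-0.16,1,0,0.5,1,-0.16,1,0,0.5,1,-0.16,1,0,0.5],
)

```text
t: 2.1
ee_pos: [0.3843, -0.0117, 0.2799]
tcp_rot: [0.989, -0.147, -0.001, -0.0]
contact_force: [-0.1, 0.2, -0.3]
opening: 0.0852
```

```bash
python3 -c "
from h import *
plan([.5142,-.3741,.28],-63.3)"
```

```text
t 2.1 pos [ 0.3843 -0.0117  0.2799] yaw -16.9 F [-0.1  0.2 -0.3] op 0.0852 j6 0.26 tilt [-0.001  0.    -1.   ]
shift norm [ 0.7654  1.0299 -0.0014] turn norm 0.5155 mm [229.6 309.   -0.4]
```

Call:
carry_out(
  deltas=[1,0.765,1,0,0.516,1,0.765,1,0,0.516,1,0.765,1,0,0.516,1,0.765,1,0,0.516,1,0.765,1,0,0.516,1,0.765,1,0,0.516,1,0.765,1,0,0.516,1,0.765,1,0,0.516,1,0.765,1,0,0.516,1,0.765,1,0,0.516,1,0.765,1,0,0.516],
)

```text
t: 3.2
ee_pos: [0.5174, -0.3625, 0.28]
tcp_rot: [0.852, -0.523, -0.0, -0.0]
contact_force: [-0.2, 0.5, 0.2]
opening: 0.0854
```

```bash
python3 -c "
from h import *
plan([.5142,-.3741,.059],-63.3)
import cv2
cv2.imwrite('pics/s1.png',cv2.resize(imaging.grab_frame('side')[220:440,270:520,::-1],None,fx=3,fy=2.7))"
```

```text
t 3.2 pos [ 0.5174 -0.3625  0.28  ] yaw -63.1 F [-0.2  0.5  0.2] op 0.0854 j6 0.49 tilt [-0.001  0.001 -1.   ]
shift norm [0.0306 0.0271 0.7366] turn norm 0.0023 mm [  9.2   8.1 221. ]
```

View pics/s1.png

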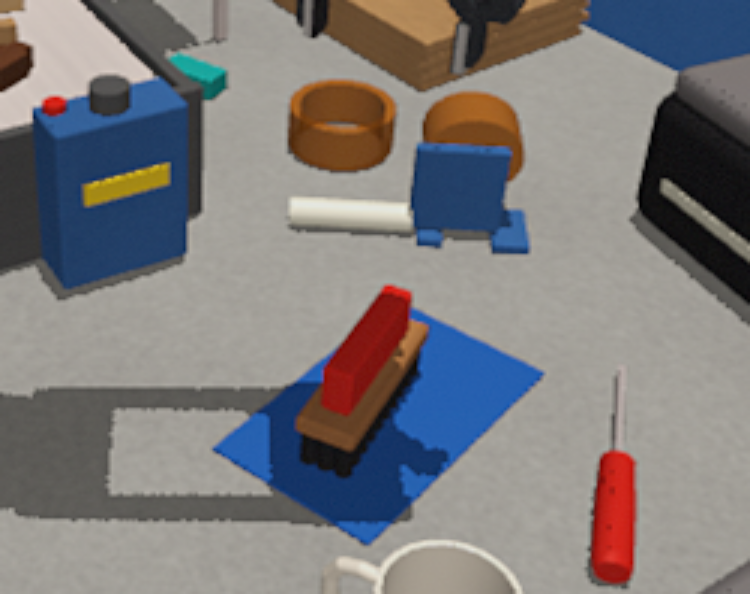

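The side view shows the fingers above the brush (brush at about crop 355,380) with nothing in the way, so I'm going down.

Call:
carry_out(
  deltas=[1,0.031,0.027,0.1,0.002,1,0.031,0.027,0.25,0.002,1,0.031,0.027,0.4,0.002,1,0.031,0.027,0.52,0.002,1,0.031,0.027,0.62,0.002,1,0.031,0.027,0.69,0.002,1,0.031,0.027,0.73,0.002,1,0.031,0.027,0.737,0.002,1,0.031,0.027,0.737,0.002],
)

```text
t: 4.15
ee_pos: [0.5142, -0.3768, 0.0599]
tcp_rot: [0.851, -0.525, 0.0, 0.0]
contact_force: [0.2, -0.3, 0.8]
opening: 0.0853
```

```bash
python3 -c "
from h import *
plan([.5142,-.3741,.059],-63.3)
import cv2
cv2.imwrite('pics/s2.png',cv2.resize(imaging.grab_frame('side')[280:430,320:500,::-1],None,fx=4,fy=4))"
```

```text
t 4.15 pos [ 0.5142 -0.3768  0.0599] yaw -63.4 F [ 0.2 -0.3  0.8] op 0.0853 j6 0.47 tilt [ 0.001 -0.    -1.   ]
shift norm [-0.0082 -0.004   0.003 ] turn norm -0.0011 mm [-2.5 -1.2  0.9]
```

View pics/s2.png

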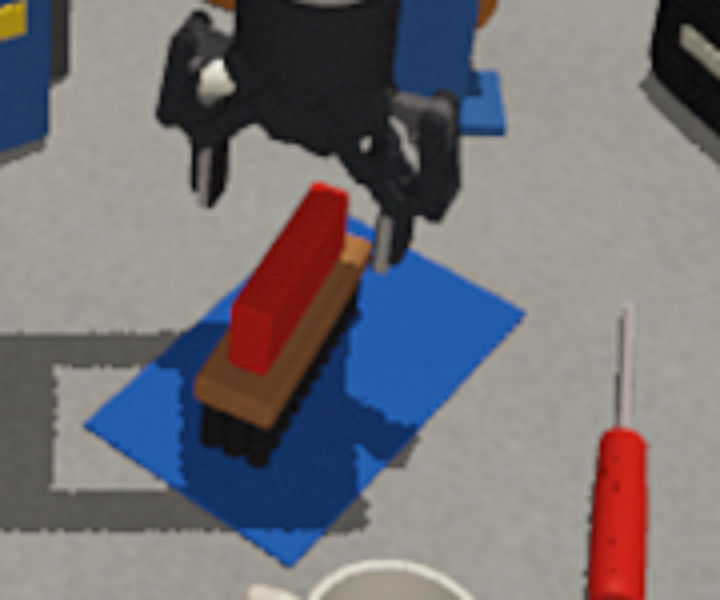

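```bash
python3 -c "
from h import *
for z in (.06,.073): print(w2pix('side',[.5142,-.3768,z]))
print(w2pix('side',[.5142,-.3741,.094]))
import cv2
cv2.imwrite('pics/s3.png',cv2.resize(imaging.grab_frame('side')[280:430,320:500,::-1],None,fx=4,fy=4))
cv2.imwrite('pics/t3.png',cv2.resize(imaging.grab_frame('top')[190:310,380:530,::-1],None,fx=5,fy=5))
plan([.5142,-.3741,.059],-63.3)
"
```

```text
[392.37737163 352.70581867]
[392.8055727  347.99795556]
[392.63324966 339.46323356]
t 4.3 pos [ 0.5145 -0.3775  0.0606] yaw -63.43 F [ 0.1 -0.4  0.1] op 0.0851 j6 0.47 tilt [ 0.002 -0.001 -1.   ]
shift norm [-0.0107 -0.0041  0.0053] turn norm -0.0014 mm [-3.2 -1.2  1.6]
```

View pics/s3.png

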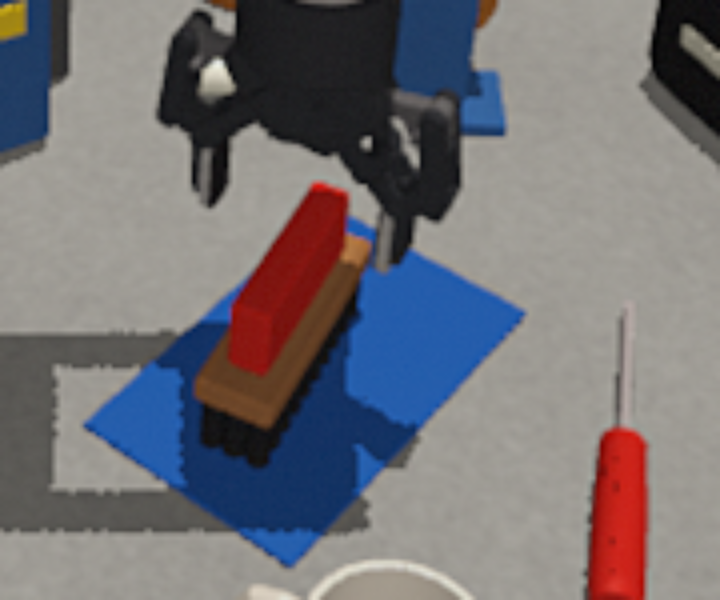

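View pics/t3.png

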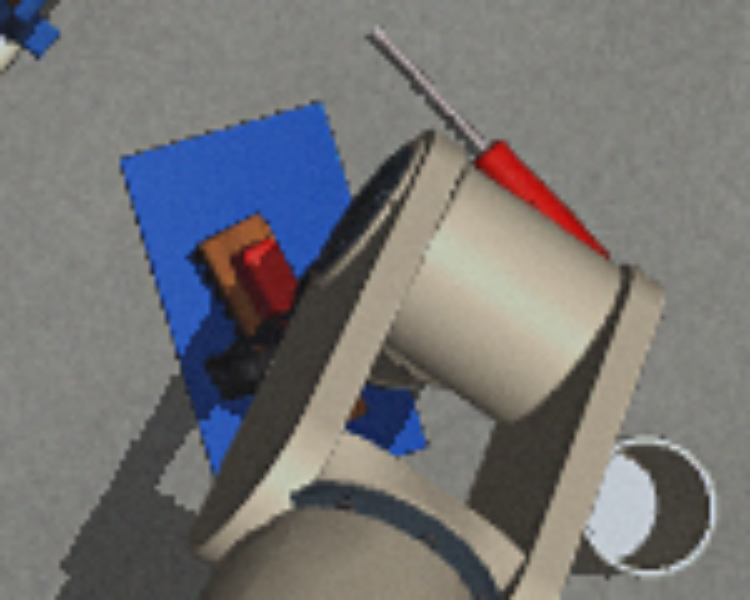

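```bash
python3 -c "
from h import *
t=np.array([.5145,-.3775,0]);x=np.array([.447,-.894,0])
for z in (.06,.073,.085,.1):
  for s in(-.0425,.0425): print(z,s,(w2pix('side',t+x*s+[0,0,z])-[320,280])*4,(w2pix('top',t+x*s+[0,0,z])-[380,190])*5)
"
```

```text
0.06 -0.0425 [214.89976368 261.82255309] [229.45977067 358.41726466]
0.06 0.0425 [369.71818235 322.14354917] [356.46825557 291.03842661]
0.073 -0.0425 [216.07021169 243.13422741] [234.04472195 357.76621888]
0.073 0.0425 [372.03534216 303.16570693] [362.10027098 289.82836736]
0.085 -0.0425 [217.16495343 225.65468961] [238.34532684 357.15554922]
0.085 0.0425 [374.20372291 285.40638469] [367.38283581 288.69338886]
0.1 -0.0425 [218.55313741 203.48981432] [243.81575192 356.3787695 ]
0.1 0.0425 [376.95485923 262.87421797] [374.10209155 287.24973203]
```

```bash
python3 -c "
from h import *
t=np.array([.5174,-.3625,0]);x=np.array([.447,-.894,0])
for z in (.28,.293,.31):
  for s in(-.0425,.0425): print(z,s,w2pix('side',t+x*s+[0,0,z]))
for z in (.2,.213,.23):
  for s in(-.0425,.0425):print(z,w2pix('side',[.171+.274*s,.6006+.961*s,z]))
import cv2
a=cv2.imread('pics/side0.png')
cv2.imwrite('pics/c5.png',cv2.resize(a[100:180,50:150],None,fx=7,fy=7,interpolation=cv2.INTER_CUBIC))
"
```

```text
0.28 -0.0425 [375.43453888 252.5055318 ]
0.28 0.0425 [418.84923829 265.41754242]
0.293 -0.0425 [375.77409775 246.58188586]
0.293 0.0425 [419.5496828  259.34153552]
0.31 -0.0425 [376.2260501  238.69752206]
0.31 0.0425 [420.48268448 251.24821114]
0.2 [ 94.81183658 173.42829754]
0.2 [ 97.38918502 162.75902379]
0.213 [ 93.67027953 169.30191053]
0.213 [ 96.31320941 158.77765257]
0.23 [ 92.16071969 163.84530356]
0.23 [ 94.89111996 153.51557607]
```

View pics/c5.png

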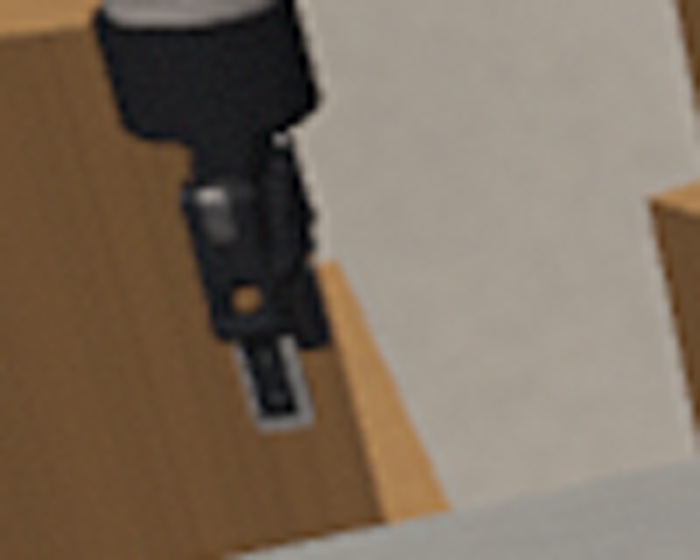

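The open fingertips look about 15–25 mm higher in the side view than I predicted. Fingertips are at crop (205,205) and (385,268), and the rib top is at about (287,243). I'll close lightly and check the grip depth.

Call:
carry_out(
  deltas=[0,0,0,0,0,0,0,0,0,0,0,0,0,0,0,0,0,0,0,0,0,0,0,0,0,0,0,0,0,0,0,0,0,0,0,0,0,0,0,0],
  newtons=20,
)

```text
t: 5.1
ee_pos: [0.5137, -0.3771, 0.0592]
tcp_rot: [0.851, -0.526, 0.0, 0.0]
contact_force: [-0.8, 0.4, 3.0]
opening: 0.0212
```

```bash
python3 -c "
from h import *
plan([.5142,-.3741,.059],-63.3)
import cv2
cv2.imwrite('pics/s4.png',cv2.resize(imaging.grab_frame('side')[280:430,320:500,::-1],None,fx=4,fy=4))"
```

```text
t 5.1 pos [ 0.5137 -0.3771  0.0592] yaw -63.44 F [-0.8  0.4  3. ] op 0.0212 j6 0.47 tilt [ 0. -0. -1.]
shift norm [-0.0082 -0.0059  0.0008] turn norm -0.0015 mm [-2.5 -1.8  0.2]
```

View pics/s4.png

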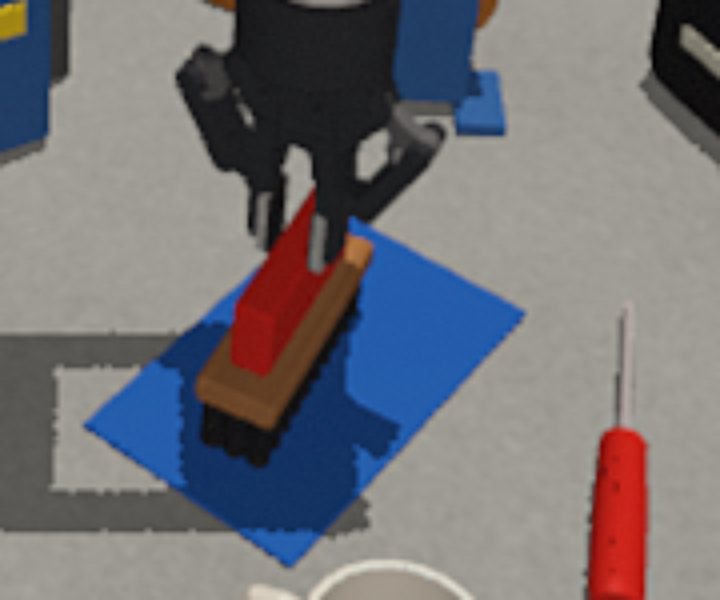

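```bash
python3 -c "
from h import *
t=np.array([.5137,-.3771,0]);x=np.array([.447,-.894,0]);y=np.array([-.894,-.447,0])
P=lambda p:np.round((w2pix('side',p)-[320,280])*4)
for z in (.06,.073,.085): print(z,[P(t+x*.013+y*s+[0,0,z]) for s in(-.011,.011)])
print('rib')
b=np.array([.5142,-.3741,0]);
for z in (.052,.094): print(z,[P(b+x*.011+y*s+[0,0,z]) for s in(-.0525,.0525)])
"
python3 - <<'E'
import cv2
a=cv2.imread('pics/s4.png')
cv2.imwrite('pics/s4b.png',cv2.resize(a[150:450,150:450],None,fx=2,fy=2))
E
```

```text
0.06 [array([321., 287.]), array([304., 315.])]
0.073 [array([323., 268.]), array([306., 296.])]
0.085 [array([325., 251.]), array([308., 278.])]
rib
0.052 [array([344., 244.]), array([263., 375.])]
0.094 [array([351., 184.]), array([268., 313.])]
```

View pics/s4b.png

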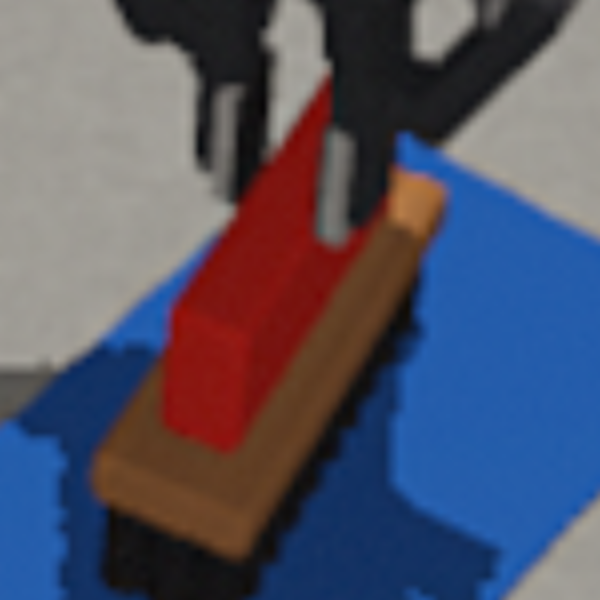

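Opening 21 mm matches the 22 mm rib, but in this picture the tip (crop 318,270) sits high on it. I'll loosen the fingers and feel for the wooden back in small steps down.

Call:
carry_out(
  deltas=[0.4,0,0,0,0,0.4,0,0,0,0,0.4,0,0,0.006,0,0.4,0,0,0.013,0,0.4,0,0,0.013,0],
)

```text
t: 5.65
ee_pos: [0.5135, -0.3769, 0.0547]
tcp_rot: [0.851, -0.526, -0.0, -0.0]
contact_force: [0.5, -0.0, -0.7]
opening: 0.0344
```

Call:
carry_out(
  deltas=[0.4,0,0,0.006,0,0.4,0,0,0.013,0,0.4,0,0,0.013,0],
)

```text
t: 5.95
ee_pos: [0.5135, -0.3769, 0.0509]
tcp_rot: [0.851, -0.526, -0.0, -0.0]
contact_force: [-0.6, -0.9, -0.2]
opening: 0.0341
```

Call:
carry_out(
  deltas=[0.4,0,0,0.006,0,0.4,0,0,0.013,0,0.4,0,0,0.013,0],
)

```text
t: 6.25
ee_pos: [0.5135, -0.3769, 0.047]
tcp_rot: [0.851, -0.526, -0.0, -0.0]
contact_force: [-0.1, 0.6, -0.6]
opening: 0.0342
```

Call:
carry_out(
  deltas=[0.4,0,0,0.006,0,0.4,0,0,0.013,0,0.4,0,0,0.013,0],
)

```text
t: 6.55
ee_pos: [0.5135, -0.377, 0.0431]
tcp_rot: [0.851, -0.526, -0.0, -0.0]
contact_force: [-0.1, -0.2, -0.4]
opening: 0.0342
```

Call:
carry_out(
  deltas=[0.4,0,0,0.006,0,0.4,0,0,0.01,0,0.4,0,0,0.01,0],
)

```text
t: 6.85
ee_pos: [0.5136, -0.377, 0.0403]
tcp_rot: [0.851, -0.526, -0.0, -0.0]
contact_force: [0.4, -0.8, 0.4]
opening: 0.0344
```

```bash
python3 -c "
from h import *
import cv2
cv2.imwrite('pics/s5.png',cv2.resize(imaging.grab_frame('side')[315:395,355:425,::-1],None,fx=8,fy=7.5,interpolation=cv2.INTER_CUBIC))"
```

```text
(no output)
```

View pics/s5.png

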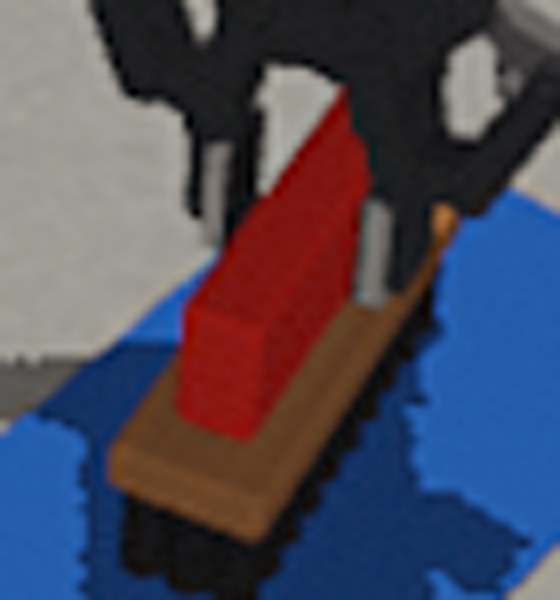

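Call:
carry_out(
  deltas=[0.4,0,0,0.005,0,0.4,0,0,0.01,0,0.4,0,0,0.01,0],
)

```text
t: 7.2
ee_pos: [0.5136, -0.3769, 0.0372]
tcp_rot: [0.851, -0.526, -0.0, -0.0]
contact_force: [-0.2, -0.2, -0.3]
opening: 0.0343
```

Call:
carry_out(
  deltas=[0.4,0,0,0.005,0,0.4,0,0,0.01,0,0.4,0,0,0.01,0],
)

```text
t: 7.5
ee_pos: [0.5135, -0.377, 0.0342]
tcp_rot: [0.851, -0.526, -0.0, -0.0]
contact_force: [-0.4, -0.0, 0.1]
opening: 0.0341
```

Call:
carry_out(
  deltas=[0,0,0,0,0,0,0,0,0,0,0,0,0,0,0,0,0,0,0,0,0,0,0,0,0],
  newtons=60,
)

```text
t: 8.0
ee_pos: [0.5137, -0.3771, 0.0345]
tcp_rot: [0.851, -0.526, 0.0, 0.0]
contact_force: [-0.2, -0.4, 0.4]
opening: 0.0211
```

```bash
python3 -c "
from h import *
import cv2
cv2.imwrite('pics/s6.png',cv2.resize(imaging.grab_frame('side')[315:395,355:425,::-1],None,fx=8,fy=7.5,interpolation=cv2.INTER_CUBIC))
plan([.514,-.377,.284])"
```

```text
t 8.05 pos [ 0.5137 -0.377   0.0345] yaw -63.44 F [-0.8  0.7 -0.8] op 0.0212 j6 0.47 tilt [-0.  0. -1.]
shift norm [ 4.000e-04 -1.100e-03 -8.317e-01] turn norm 0.0 mm [ 1.000e-01 -3.000e-01 -2.495e+02]
```

View pics/s6.png

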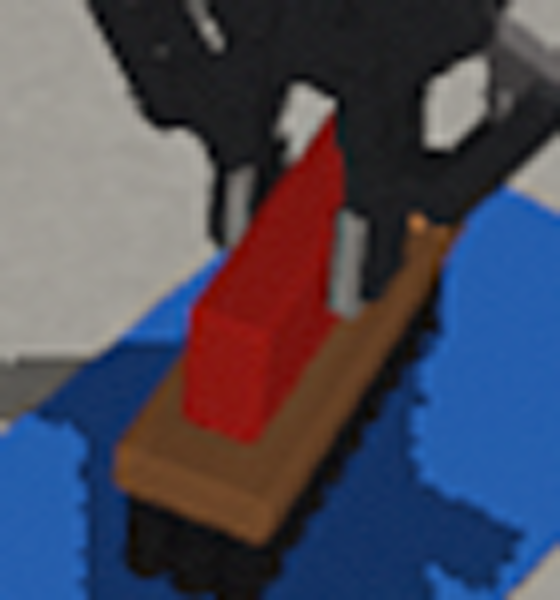

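Call:
carry_out(
  deltas=[0,0,0,-0.02,0,0,0,0,-0.07,0,0,0,0,-0.15,0,0,0,0,-0.25,0,0,0,0,-0.36,0,0,0,0,-0.48,0,0,0,0,-0.6,0,0,0,0,-0.7,0,0,0,0,-0.75,0,0,0,0,-0.75,0],
)

```text
t: 9.05
ee_pos: [0.5147, -0.3778, 0.2625]
tcp_rot: [0.851, -0.526, 0.002, 0.0]
contact_force: [1.2, -0.7, -1.5]
opening: 0.0208
```

```bash
python3 -c "
from h import *
import cv2
S=[.4923,.0698,np.radians(-6.85)]
cv2.imwrite('pics/s7.png',imaging.grab_frame('side')[:,:,::-1])
p=tr(S,(-.007,-.113,0));print(p)
plan([p[0],p[1],.26],-96.85)"
```

```text
[ 0.47187241 -0.04155849  0.        ]
t 9.1 pos [ 0.5139 -0.3772  0.2602] yaw -63.44 F [-0.8 -0.3 -1.8] op 0.0208 j6 0.47 tilt [ 0.001 -0.001 -1.   ]
shift norm [-1.0632e+00 -3.7510e-01 -6.0000e-04] turn norm 0.3713 mm [-3.190e+02 -1.125e+02 -2.000e-01]
```

View pics/s7.png

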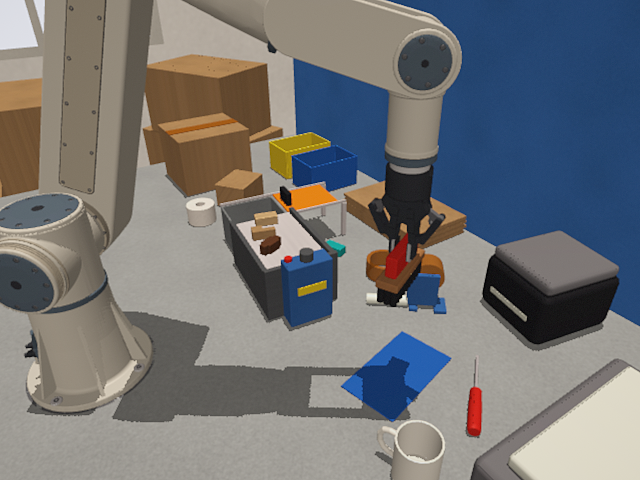

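The brush is lifted and level in the gripper, and the empty mat is at (396,375). Next is the bed's back end, passing above the knob.

Call:
carry_out(
  deltas=[0,-0.05,-0.02,0,0.02,0,-0.15,-0.05,0,0.07,0,-0.27,-0.1,0,0.12,0,-0.4,-0.14,0,0.18,0,-0.53,-0.19,0,0.23,0,-0.66,-0.23,0,0.28,0,-0.79,-0.28,0,0.33,0,-0.9,-0.32,0,0.36,0,-0.97,-0.35,0,0.371,0,-1,-0.375,0,0.371,0,-1,-0.375,0,0.371],
)

```text
t: 10.2
ee_pos: [0.4799, -0.0575, 0.2583]
tcp_rot: [-0.665, 0.747, 0.001, -0.001]
contact_force: [0.0, -0.6, -1.0]
opening: 0.0211
```

```bash
python3 -c "
from h import *
import cv2
cv2.imwrite('pics/s8.png',cv2.resize(imaging.grab_frame('side')[160:340,200:400,::-1],None,fx=3.5,fy=3.3))
cv2.imwrite('pics/t8.png',cv2.resize(imaging.grab_frame('top')[150:310,180:380,::-1],None,fx=3.7,fy=3.7))
plan([.4719,-.0416,.165],-96.85)"
```

```text
t 10.3 pos [ 0.48   -0.059   0.2587] yaw -96.78 F [ 0.4 -0.6 -1.7] op 0.0211 j6 1.56 tilt [-0.001 -0.    -1.   ]
shift norm [-0.0545  0.0334  0.3123] turn norm 0.0008 mm [-16.3  10.   93.7]
```

View pics/s8.png

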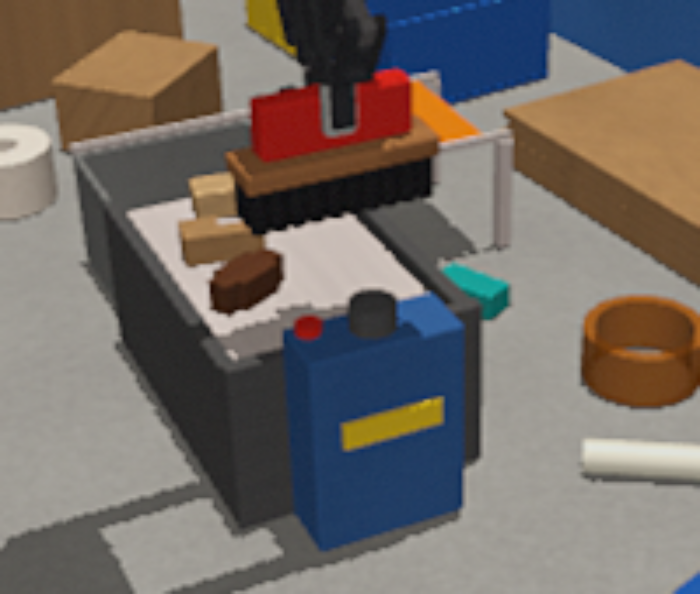

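View pics/t8.png

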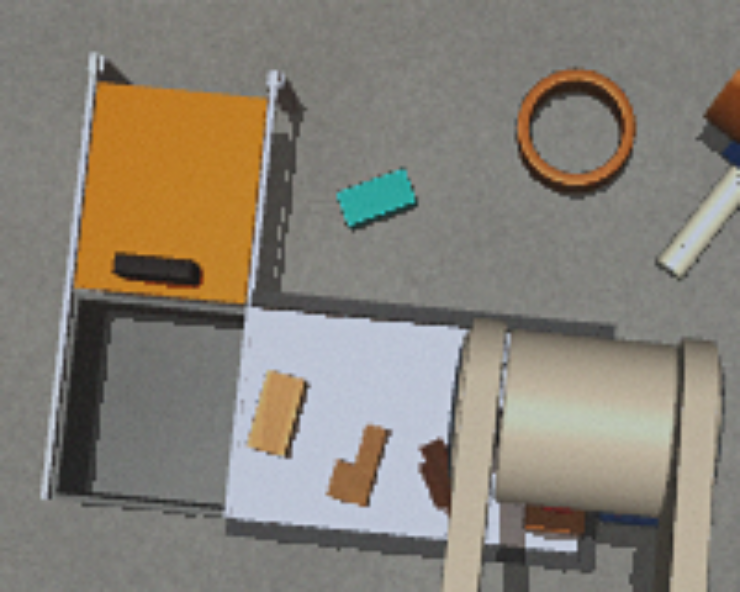

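```bash
python3 -c "
from h import *
import cv2
B=(.48,-.059,np.radians(-6.85))
for z in(.276,):
  for l in[(-.067,.021,z),(-.067,-.021,z)]: print((w2pix('top',tr(B,l))-[180,150])*3.7)
for z in(.276,.318):
  for l in[(-.067 if z<.3 else -.0525,-.02,z),(.067 if z<.3 else .0525,-.02,z)]: q=(w2pix('side',tr(B,l))-[200,160]);print('side',q*[3.5,3.3])
"
```

```text
[524.31812855 530.29955693]
[585.82910355 536.44957718]
side [245.03760182 174.45039625]
side [440.37412145 132.16500133]
side [262.97672841 111.85438713]
side [419.32290803  80.20446296]
```

Call:
carry_out(
  deltas=[0,-0.03,0.015,0.02,0,0,-0.07,0.033,0.08,0,0,-0.071,0.033,0.15,0,0,-0.071,0.033,0.21,0,0,-0.071,0.033,0.26,0,0,-0.071,0.033,0.29,0,0,-0.071,0.033,0.312,0,0,-0.071,0.033,0.312,0],
)

```text
t: 11.1
ee_pos: [0.4724, -0.0363, 0.1652]
tcp_rot: [-0.664, 0.748, 0.0, -0.0]
contact_force: [0.1, 0.6, -1.8]
opening: 0.0212
```

Call:
carry_out(
  deltas=[0,0,0,0.01,0,0,0,0,0.02,0,0,0,0,0.02,0],
)

```text
t: 11.4
ee_pos: [0.4729, -0.0361, 0.1599]
tcp_rot: [-0.664, 0.748, -0.0, 0.0]
contact_force: [0.6, 0.6, -2.1]
opening: 0.0208
```

```bash
python3 -c "
from h import *
import cv2
S=[.4923,.0698,np.radians(-6.85)]
p=tr(S,(-.007,-.108,0))
cv2.imwrite('pics/s9.png',cv2.resize(imaging.grab_frame('side')[160:340,200:400,::-1],None,fx=3.5,fy=3.3))
plan([p[0],p[1],.152],-96.85)"
```

```text
t 11.45 pos [ 0.4729 -0.0361  0.16  ] yaw -96.83 F [ 0.6  0.6 -1.8] op 0.0209 j6 1.61 tilt [ 0.  0. -1.]
shift norm [0.0018 0.0013 0.0267] turn norm 0.0002 mm [0.5 0.4 8. ]
```

View pics/s9.png

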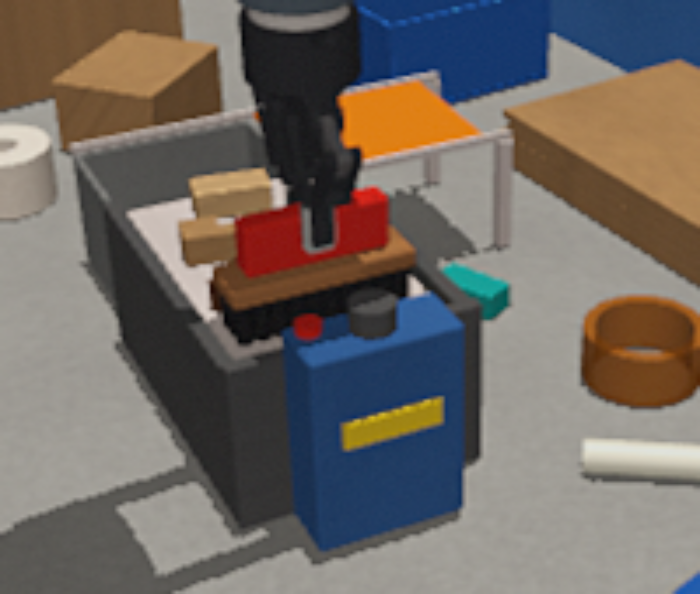

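The brush sits between the fences, behind the dark offcut. I'll lower it gently to bed level.

Call:
carry_out(
  deltas=[0,0,0,0.01,0,0,0,0,0.018,0,0,0,0,0.018,0],
)

```text
t: 11.75
ee_pos: [0.4726, -0.0361, 0.1541]
tcp_rot: [-0.664, 0.748, 0.0, -0.0]
contact_force: [-0.3, 0.6, -1.6]
opening: 0.0215
```

Call:
carry_out(
  deltas=[0,0,0,0.004,0,0,0,0,0.008,0,0,0,0,0.008,0],
)

```text
t: 12.05
ee_pos: [0.4728, -0.0361, 0.1519]
tcp_rot: [-0.664, 0.748, 0.0, -0.0]
contact_force: [0.0, -0.1, -1.8]
opening: 0.0212
```

Call:
carry_out(
  deltas=[0,-0.03,0,0,0,0,-0.07,0,0,0,0,-0.11,0,0,0,0,-0.15,0,0,0,0,-0.19,0,0,0,0,-0.23,0,0,0,0,-0.27,0,0,0,0,-0.31,0,0,0,0,-0.35,0,0,0,0,-0.39,0,0,0,0,-0.43,0,0,0,0,-0.46,0,0,0],
)

```text
t: 13.25
ee_pos: [0.4894, 0.102, 0.152]
tcp_rot: [-0.664, 0.748, 0.0, -0.0]
contact_force: [0.2, -0.5, -0.8]
opening: 0.021
```

```bash
python3 -c "
from h import *
import cv2
S=[.4923,.0698,np.radians(-6.85)]
p=tr(S,(-.007,.145,0))
cv2.imwrite('pics/s10.png',cv2.resize(imaging.grab_frame('side')[160:340,200:400,::-1],None,fx=3.5,fy=3.3))
cv2.imwrite('pics/t10.png',cv2.resize(imaging.grab_frame('top')[150:310,180:380,::-1],None,fx=3.7,fy=3.7))
plan([p[0],p[1],.152],-96.85)"
```

```text
t 13.35 pos [0.4895 0.1021 0.1521] yaw -96.77 F [ 0.6  0.1 -1.1] op 0.0214 j6 1.89 tilt [ 0.  0. -1.]
shift norm [-0.3776  0.0006  0.0004] turn norm 0.0009 mm [-1.133e+02  2.000e-01  1.000e-01]
```

View pics/s10.png

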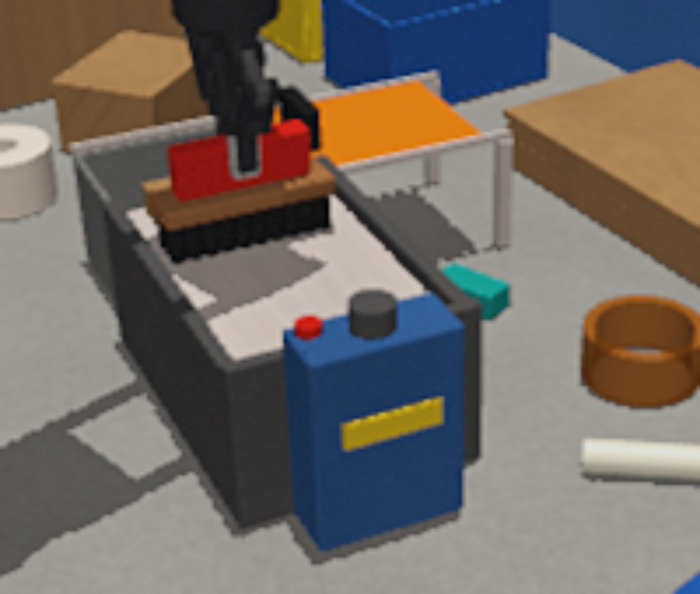

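View pics/t10.png

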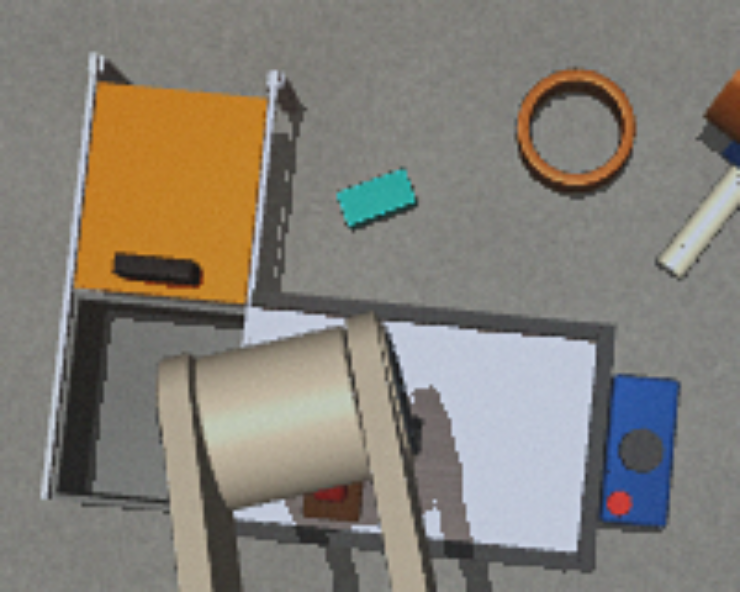

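The scraps are ahead of the brush and none are left behind it. I'll carry on past the edge.

Call:
carry_out(
  deltas=[0,-0.03,0,0,0,0,-0.065,0,0,0,0,-0.1,0,0,0,0,-0.135,0,0,0,0,-0.17,0,0,0,0,-0.205,0,0,0,0,-0.24,0,0,0,0,-0.275,0,0,0,0,-0.31,0,0,0,0,-0.345,0,0,0,0,-0.38,0,0,0,0,-0.38,0,0,0],
)

```text
t: 14.55
ee_pos: [0.5031, 0.2155, 0.1521]
tcp_rot: [-0.664, 0.748, 0.0, 0.0]
contact_force: [0.2, -0.3, -1.8]
opening: 0.0213
```

```bash
python3 -c "
from h import *
import cv2
cv2.imwrite('pics/s11.png',cv2.resize(imaging.grab_frame('side')[160:340,200:400,::-1],None,fx=3.5,fy=3.3))
plan([.51,.215,.26],-96.85)"
```

```text
t 14.6 pos [0.5028 0.2147 0.152 ] yaw -96.77 F [-1.6  0.6 -1.5] op 0.0214 j6 2.09 tilt [-0. -0. -1.]
shift norm [-0.0038 -0.0236 -0.36  ] turn norm 0.0009 mm [  -1.1   -7.1 -108. ]
```

View pics/s11.png

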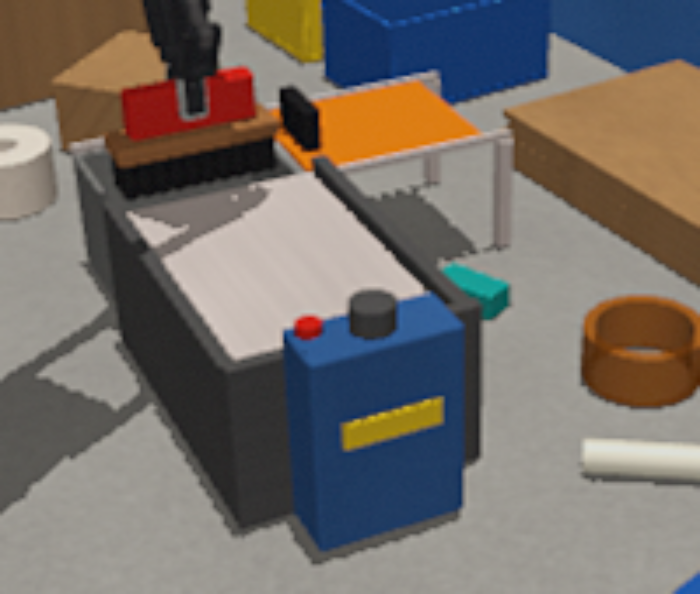

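Call:
carry_out(
  deltas=[0,0,0,-0.05,0,0,0,0,-0.15,0,0,0,0,-0.27,0,0,0.03,0,-0.35,0,0,0.1,0,-0.37,0,0,0.22,0,-0.37,0,0,0.36,0,-0.37,0,0,0.51,0,-0.37,0,0,0.66,0,-0.37,0,0,0.8,0,-0.37,0,0,0.93,0,-0.37,0,0,1,0,-0.37,0],
)

```text
t: 15.8
ee_pos: [0.4661, -0.0867, 0.2632]
tcp_rot: [-0.663, 0.749, -0.0, -0.0]
contact_force: [0.3, -0.0, -1.7]
opening: 0.0211
```

```bash
python3 -c "
from h import *
import cv2
cv2.imwrite('pics/t12.png',cv2.resize(imaging.grab_frame('top')[150:310,180:380,::-1],None,fx=3.7,fy=3.7))
plan([.5315,-.3785,.26],-75.1)"
```

```text
t 15.85 pos [ 0.466  -0.0883  0.2632] yaw -96.95 F [ 0.2 -2.6 -2.2] op 0.0211 j6 1.5 tilt [-0.    -0.002 -1.   ]
shift norm [ 0.9338 -0.3336  0.0127] turn norm -0.2428 mm [ 280.2 -100.1    3.8]
```

View pics/t12.png

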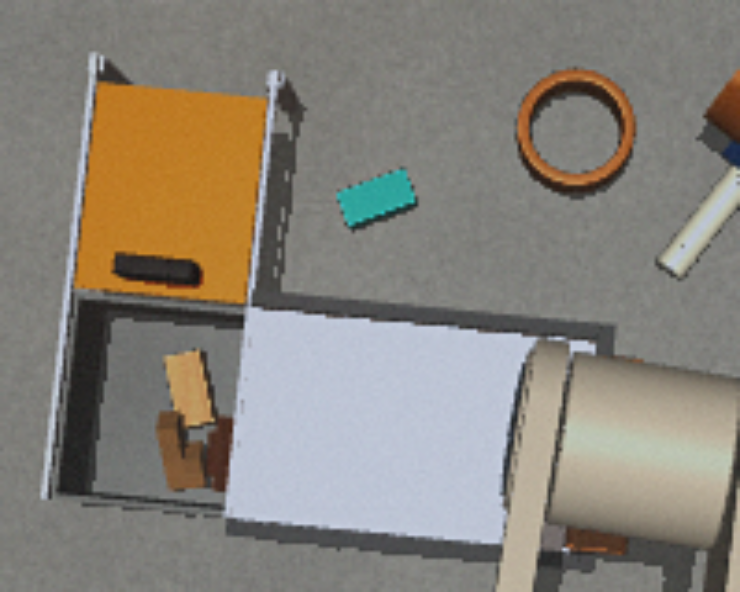

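The pale scrap at (190,388), the L-shaped one at (180,455) and the dark one at (220,455) all lie in the box. The bed is clear. Now the brush goes back to the mat.

Call:
carry_out(
  deltas=[0,0.05,-0.02,0,-0.02,0,0.15,-0.05,0,-0.06,0,0.27,-0.1,0,-0.1,0,0.41,-0.15,0,-0.14,0,0.55,-0.2,0,-0.18,0,0.69,-0.25,0,-0.22,0,0.81,-0.29,0,-0.243,0,0.89,-0.32,0,-0.243,0,0.934,-0.334,0.01,-0.243,0,0.934,-0.334,0.013,-0.243,0,0.934,-0.334,0.013,-0.243],
)

```text
t: 16.95
ee_pos: [0.5328, -0.3728, 0.2586]
tcp_rot: [0.794, -0.609, -0.001, -0.0]
contact_force: [-0.2, 0.6, -1.1]
opening: 0.021
```

```bash
python3 -c "
from h import *
plan([.5315,-.3785,.05],-75.1)"
```

```text
t 16.95 pos [ 0.5328 -0.3728  0.2586] yaw -74.97 F [-0.2  0.6 -1.1] op 0.021 j6 0.7 tilt [-0.001  0.001 -1.   ]
shift norm [0.0182 0.0085 0.6952] turn norm 0.0014 mm [  5.5   2.5 208.6]
```

Call:
carry_out(
  deltas=[0,0,0,0.05,0,0,0,0,0.15,0,0,0,0,0.28,0,0,0,0,0.41,0,0,0,0,0.53,0,0,0,0,0.62,0,0,0,0,0.68,0,0,0,0,0.7,0,0,0,0,0.7,0,0,0,0,0.7,0],
)

```text
t: 17.95
ee_pos: [0.534, -0.3738, 0.0501]
tcp_rot: [0.794, -0.608, 0.001, -0.0]
contact_force: [1.4, -0.1, -1.8]
opening: 0.0211
```

```bash
python3 -c "
from h import *
import cv2
cv2.imwrite('pics/s13.png',cv2.resize(imaging.grab_frame('side')[300:430,320:470,::-1],None,fx=5,fy=4.6))
cv2.imwrite('pics/t13.png',cv2.resize(imaging.grab_frame('top')[190:310,390:540,::-1],None,fx=5,fy=5))
plan([.5315,-.3785,.0355],-75.1)"
```

```text
t 18.05 pos [ 0.5342 -0.3742  0.0506] yaw -74.94 F [-1.   0.9 -1.6] op 0.0208 j6 0.69 tilt [ 0.002 -0.001 -1.   ]
shift norm [0.0114 0.0124 0.0503] turn norm 0.0018 mm [ 3.4  3.7 15.1]
```

View pics/s13.png

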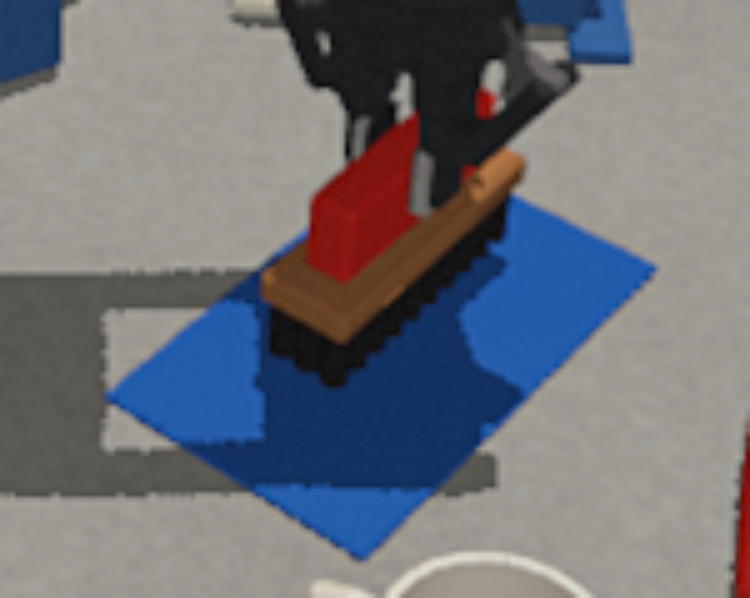

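View pics/t13.png

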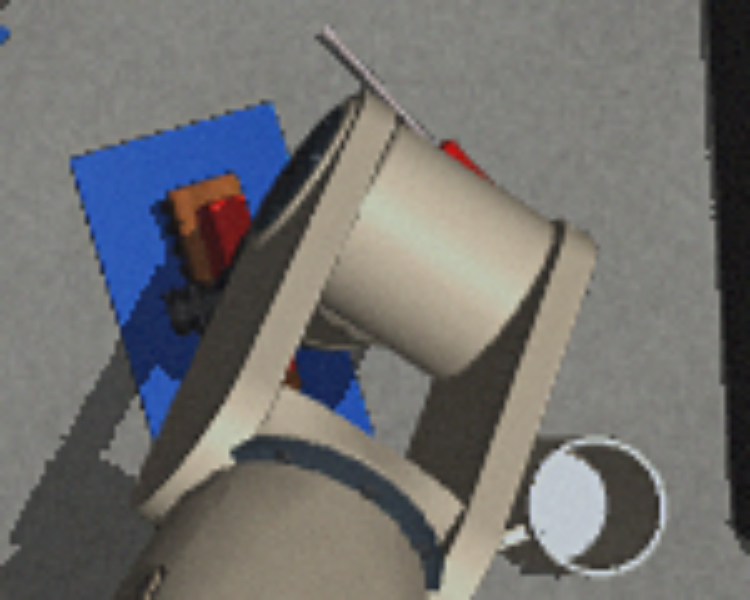

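Call:
carry_out(
  deltas=[0,0.011,0.012,0.01,0,0,0.011,0.012,0.02,0,0,0.011,0.012,0.032,0,0,0.011,0.012,0.042,0,0,0.011,0.012,0.049,0,0,0.011,0.012,0.049,0],
)

```text
t: 18.65
ee_pos: [0.5307, -0.378, 0.0345]
tcp_rot: [0.794, -0.608, -0.0, 0.0]
contact_force: [-0.3, -0.4, 0.9]
opening: 0.0209
```

```bash
python3 -c "
from h import *
m=lambda u,v:(390+u/5-.4,190+v/5-.4)
a=pix2w('top',*m(170,193),.068);b=pix2w('top',*m(237,174),.068);c=(a+b)/2
print(c[:2]-.067*np.array([np.cos(.262),np.sin(.262)]))
plan([.5315,-.3785,.0350],-75.1)"
```

```text
[ 0.53386166 -0.37184605]
t 18.65 pos [ 0.5307 -0.378   0.0345] yaw -74.96 F [-0.3 -0.4  0.9] op 0.0209 j6 0.69 tilt [-0.  0. -1.]
shift norm [ 0.0023 -0.002  -0.0018] turn norm 0.0016 mm [ 0.7 -0.6 -0.5]
```

The force changed from −1.7 to +0.9 N, so the bristles are on the mat. Releasing and retreating.

Call:
carry_out(
  deltas=[0.4,0,0,0,0,0.4,0,0,0,0,0.6,0,0,0,0,1,0,0,0,0,1,0,0,-0.05,0,1,0,0,-0.15,0,1,0,0,-0.3,0,1,0,0,-0.46,0,1,0,0,-0.62,0,1,0,0,-0.78,0,1,0,0,-0.85,0,1,0,0,-0.85,0],
)

```text
t: 19.85
ee_pos: [0.5323, -0.3792, 0.2955]
tcp_rot: [0.794, -0.608, 0.004, -0.0]
contact_force: [0.4, -0.1, 0.2]
opening: 0.0855
```

```bash
python3 -c "
from h import *
import cv2
cv2.imwrite('pics/s14.png',cv2.resize(imaging.grab_frame('side')[300:430,320:470,::-1],None,fx=5,fy=4.6))
S=[.4923,.0698,np.radians(-6.85)]
for x in(.099,.18): print(tr(S,(x,.1875,0)))
p=tr(S,(.16,.1875,0))
plan([p[0],p[1],.29],-96.85)"
```

```text
[0.61295653 0.24415381 0.        ]
[0.69337833 0.23449291 0.        ]
t 19.9 pos [ 0.5313 -0.3785  0.2925] yaw -74.96 F [ 0.3 -0.  -0.5] op 0.0853 j6 0.69 tilt [ 0.004 -0.003 -1.   ]
shift norm [-1.8579 -0.9901  0.0046] turn norm 0.2433 mm [-557.4 -297.     1.4]
```

View pics/s14.png

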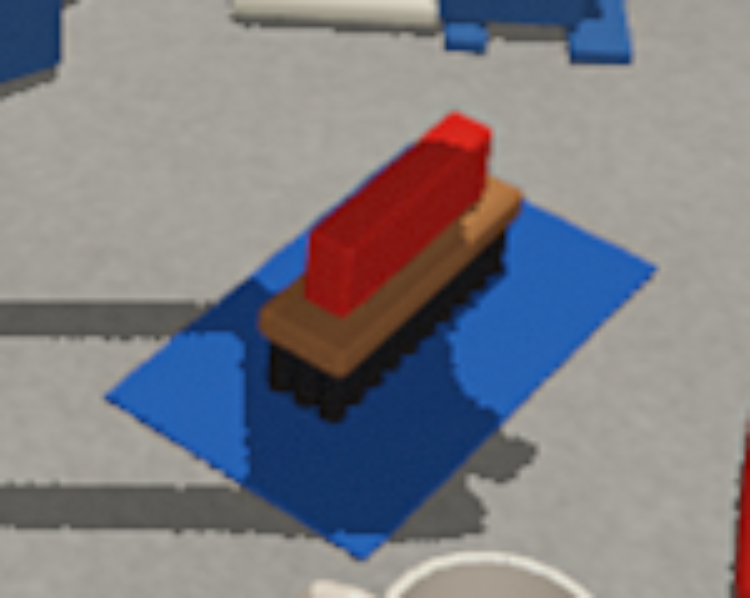

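The brush stands upright on the mat. Next I go over to the cover handle with closed fingers.

Call:
carry_out(
  deltas=[0,-0.93,-0.49,0,0.12,0,-0.93,-0.49,0,0.12,0,-0.93,-0.49,0,0.12,0,-0.93,-0.49,0,0.12,0,-0.93,-0.49,0,0.12,0,-0.93,-0.49,0,0.12,0,-0.93,-0.49,0,0.12,0,-0.93,-0.49,0,0.12],
)

```text
t: 20.7
ee_pos: [0.5998, -0.0682, 0.2883]
tcp_rot: [0.734, -0.679, -0.001, 0.001]
contact_force: [1.2, -1.0, 0.2]
opening: 0.0001
```

```bash
python3 -c "
from h import *
S=[.4923,.0698,np.radians(-6.85)]
p=tr(S,(.16,.1875,0))
plan([p[0],p[1],.29],-96.85)"
```

```text
t 20.7 pos [ 0.5998 -0.0682  0.2883] yaw -85.57 F [ 1.2 -1.   0.2] op 0.0001 j6 1.38 tilt [-0.002  0.    -1.   ]
shift norm [-0.9948 -0.3234 -0.0058] turn norm 0.1253 mm [-298.4  -97.    -1.8]
```

Call:
carry_out(
  deltas=[0,-0.97,-0.32,0,0.125,0,-0.97,-0.32,0,0.125,0,-0.97,-0.32,0,0.125,0,-0.97,-0.32,0,0.125,0,-0.97,-0.32,0,0.125,0,-0.97,-0.32,0,0.125,0,-0.97,-0.32,0,0.125,0,-0.97,-0.32,0,0.125,0,-0.97,-0.32,0,0.125,0,-0.97,-0.32,0,0.125],
)

```text
t: 21.7
ee_pos: [0.6745, 0.2245, 0.2895]
tcp_rot: [-0.662, 0.75, -0.0, -0.0]
contact_force: [0.2, -0.2, -0.1]
opening: 0.0001
```

```bash
python3 -c "
from h import *
import cv2
S=[.4923,.0698,np.radians(-6.85)]
p=tr(S,(.16,.1875,0))
cv2.imwrite('pics/s15.png',cv2.resize(imaging.grab_frame('side')[120:280,220:400,::-1],None,fx=4,fy=3.7))
cv2.imwrite('pics/t15.png',imaging.grab_frame('top')[:,:,::-1])
plan([p[0],p[1],.113],-96.85)"
```

```text
t 21.8 pos [0.6745 0.225  0.2898] yaw -97.12 F [-0.6  0.2 -0.3] op -0.0 j6 2.02 tilt [ 0. -0. -1.]
shift norm [-0.039   0.0084  0.5893] turn norm -0.003 mm [-11.7   2.5 176.8]
```

View pics/s15.png

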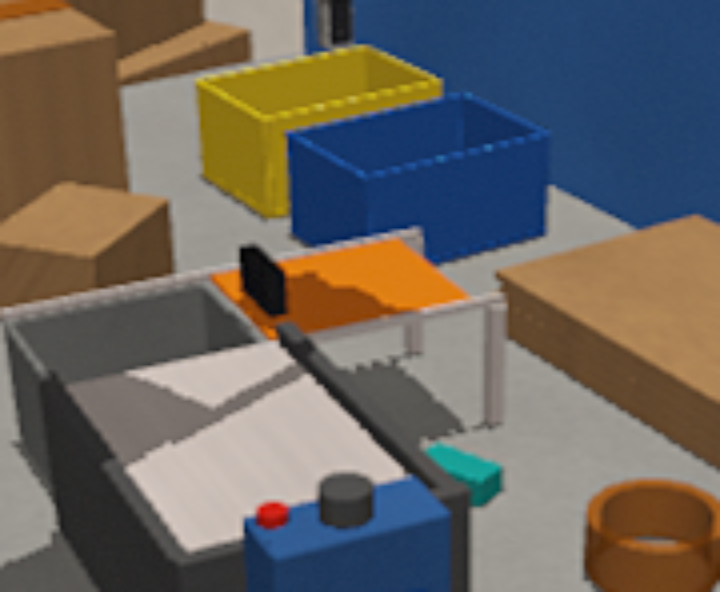

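View pics/t15.png

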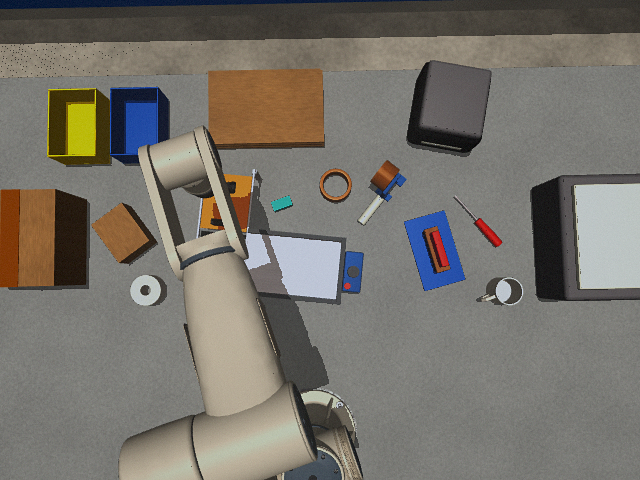

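Call:
carry_out(
  deltas=[0,-0.039,0.008,0.1,0,0,-0.039,0.008,0.25,0,0,-0.039,0.008,0.38,0,0,-0.039,0.008,0.47,0,0,-0.039,0.008,0.53,0,0,-0.039,0.008,0.56,0,0,-0.039,0.008,0.56,0],
)

```text
t: 22.5
ee_pos: [0.673, 0.2378, 0.1206]
tcp_rot: [-0.662, 0.749, 0.0, -0.001]
contact_force: [0.7, 0.1, 0.7]
opening: -0.0001
```

```bash
python3 -c "
from h import *
import cv2
S=[.4923,.0698,np.radians(-6.85)]
p=tr(S,(.16,.1875,0))
cv2.imwrite('pics/s16.png',cv2.resize(imaging.grab_frame('side')[160:240,250:350,::-1],None,fx=7,fy=7,interpolation=cv2.INTER_CUBIC))
plan([p[0],p[1],.113],-96.85)"
```

```text
t 22.55 pos [0.6737 0.2383 0.1219] yaw -97.04 F [-0.3  0.4  0.8] op 0.0002 j6 2.03 tilt [ 0. -0. -1.]
shift norm [0.0048 0.0001 0.0296] turn norm -0.0021 mm [1.4 0.  8.9]
```

View pics/s16.png

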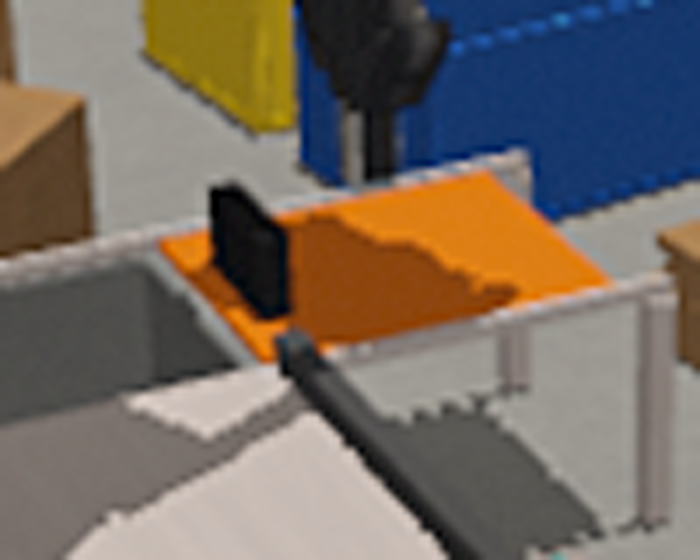

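The fingertip (370,180) is about 80 px above the plate, and the handle itself is 75 px tall, so the tip is only level with the handle top. Going lower by feel.

Call:
carry_out(
  deltas=[0,0,0,0.02,0,0,0,0,0.04,0,0,0,0,0.04,0],
)

```text
t: 22.85
ee_pos: [0.6732, 0.2387, 0.1091]
tcp_rot: [-0.663, 0.749, 0.0, -0.0]
contact_force: [-0.1, 0.2, -0.5]
opening: -0.0002
```

Call:
carry_out(
  deltas=[0,0,0,0.02,0,0,0,0,0.035,0,0,0,0,0.035,0],
)

```text
t: 23.15
ee_pos: [0.6729, 0.2386, 0.098]
tcp_rot: [-0.663, 0.749, 0.0, -0.001]
contact_force: [-0.1, -0.6, -1.3]
opening: -0.0002
```

```bash
python3 -c "
from h import *
import cv2
S=[.4923,.0698,np.radians(-6.85)]
p=tr(S,(.16,.1875,0))
cv2.imwrite('pics/s17.png',cv2.resize(imaging.grab_frame('side')[160:240,250:350,::-1],None,fx=7,fy=7,interpolation=cv2.INTER_CUBIC))
plan([p[0],p[1],.1],-96.85)"
```

```text
t 23.2 pos [0.6732 0.2388 0.0985] yaw -97.0 F [-0.8 -0.4 -0.2] op 0.0001 j6 2.03 tilt [-0.001 -0.    -1.   ]
shift norm [ 0.0061 -0.0018 -0.0051] turn norm -0.0017 mm [ 1.8 -0.5 -1.5]
```

View pics/s17.png

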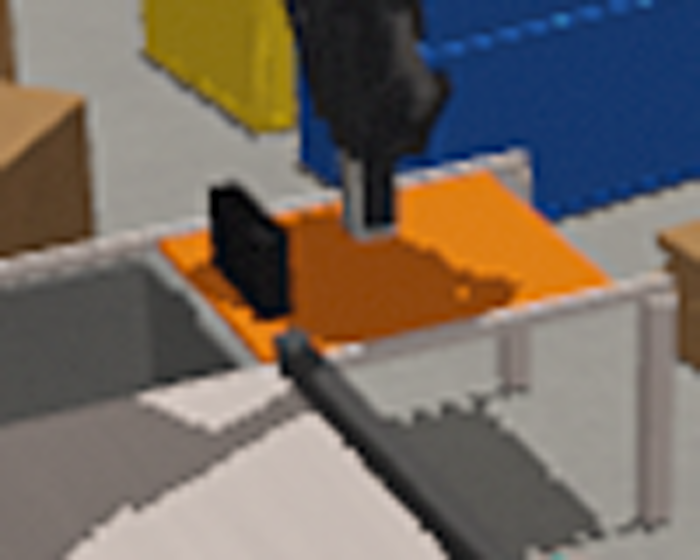

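Call:
carry_out(
  deltas=[0,0,0.05,0,0,0,0,0.1,0,0,0,0,0.15,0,0,0,0,0.2,0,0,0,0,0.25,0,0,0,0,0.3,0,0,0,0,0.35,0,0,0,0,0.4,0,0,0,0,0.45,0,0,0,0,0.5,0,0,0,0,0.55,0,0,0,0,0.6,0,0],
)

```text
t: 24.4
ee_pos: [0.4938, 0.261, 0.0992]
tcp_rot: [-0.663, 0.749, -0.0, 0.0]
contact_force: [2.4, -2.4, 1.3]
opening: 0.0001
```

```bash
python3 -c "
from h import *
import cv2
S=[.4923,.0698,np.radians(-6.85)]
p=tr(S,(-.043,.1875,0))
cv2.imwrite('pics/s18.png',cv2.resize(imaging.grab_frame('side')[160:260,200:350,::-1],None,fx=5,fy=5,interpolation=cv2.INTER_CUBIC))
cv2.imwrite('pics/t18.png',cv2.resize(imaging.grab_frame('top')[150:310,180:380,::-1],None,fx=3.7,fy=3.7))
plan([p[0],p[1],.098],-96.85)"
```

```text
t 24.5 pos [0.4922 0.261  0.0989] yaw -96.97 F [ 0.6 -0.5  0.7] op -0.0002 j6 2.18 tilt [-0.002 -0.    -1.   ]
shift norm [0.0078 0.0671 0.003 ] turn norm -0.0013 mm [ 2.3 20.1  0.9]
```

View pics/s18.png

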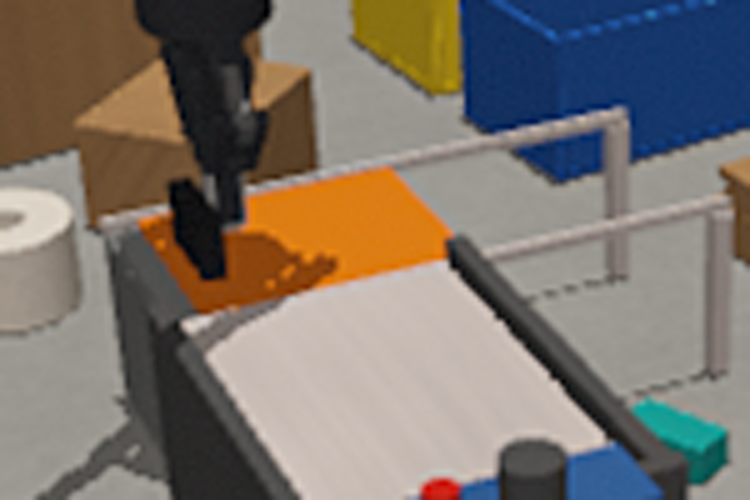

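Call:
carry_out(
  deltas=[0,0,0.02,0,0,0,0,0.035,0,0,0,0,0.05,0,0,0,0,0.055,0,0],
)

```text
t: 24.9
ee_pos: [0.4784, 0.263, 0.099]
tcp_rot: [-0.663, 0.749, 0.0, 0.0]
contact_force: [2.3, 1.6, -0.1]
opening: -0.0001
```

Call:
carry_out(
  deltas=[0,0,0.005,0,0,0,0,0.01,0,0,0,0,0.01,0,0],
)

```text
t: 25.2
ee_pos: [0.4754, 0.2632, 0.099]
tcp_rot: [-0.663, 0.749, 0.0, -0.0]
contact_force: [1.2, 0.5, 0.1]
opening: -0.0001
```

```bash
python3 -c "
from h import *
S=[.4923,.0698,np.radians(-6.85)]
p=tr(S,(-.043,.1875,0))
plan([p[0],p[1],.098],-96.85)"
```

```text
t 25.2 pos [0.4754 0.2632 0.099 ] yaw -97.01 F [1.2 0.5 0.1] op -0.0001 j6 2.2 tilt [-0.  0. -1.]
shift norm [0.0083 0.0105 0.0032] turn norm -0.0018 mm [2.5 3.2 1. ]
```

Call:
carry_out(
  deltas=[0,0,0.004,0,0,0,0,0.008,0,0,0,0,0.008,0,0],
)

```text
t: 25.5
ee_pos: [0.4729, 0.2634, 0.0989]
tcp_rot: [-0.663, 0.749, 0.0, -0.0]
contact_force: [1.0, 0.7, -0.6]
opening: -0.0001
```

Call:
carry_out(
  deltas=[0,0,0.004,0,0,0,0,0.007,0,0,0,0,0.007,0,0],
)

```text
t: 25.8
ee_pos: [0.4729, 0.2635, 0.099]
tcp_rot: [-0.663, 0.749, -0.001, 0.001]
contact_force: [9.9, -3.2, -5.8]
opening: 0.0001
```

Call:
carry_out(
  deltas=[0,0,0.004,0,0,0,0,0.007,0,0,0,0,0.007,0,0],
)

```text
t: 26.1
ee_pos: [0.473, 0.2635, 0.0991]
tcp_rot: [-0.663, 0.749, -0.002, 0.003]
contact_force: [19.5, -5.4, -12.0]
opening: 0.0001
```

The force jumped to about 20 N with no further travel: the cover is on its stop. Backing off and up.

Call:
carry_out(
  deltas=[0,0,-0.02,0,0,0,0,-0.06,0,0,0,0,-0.06,0,0,0,0,-0.06,-0.1,0,0,0,-0.06,-0.25,0,0,0,-0.06,-0.4,0,0,-0.1,-0.06,-0.5,0,0,-0.3,0.1,-0.55,0,0,-0.3,0.4,-0.55,0,0,-0.3,0.5,-0.55,0,0,-0.3,0.5,-0.55,0],
)

```text
t: 27.2
ee_pos: [0.3282, 0.3717, 0.2638]
tcp_rot: [-0.663, 0.749, 0.0, -0.001]
contact_force: [-0.0, 1.3, -0.2]
opening: -0.0001
```

```bash
python3 -c "
from h import *
import cv2
cv2.imwrite('pics/s20.png',imaging.grab_frame('side')[:,:,::-1])
a=imaging.grab_frame('top')[:,:,::-1];cv2.imwrite('pics/t20.png',a)
cv2.imwrite('pics/t20c.png',cv2.resize(a[150:310,180:380],None,fx=3.7,fy=3.7))
plan([.3,.3,.2])"
```

```text
t 27.3 pos [0.3267 0.372  0.264 ] yaw -96.82 F [ 0.1 -0.  -0.5] op -0.0003 j6 2.54 tilt [-0.002 -0.    -1.   ]
shift norm [0.2487 0.0594 0.2137] turn norm 0.0 mm [74.6 17.8 64.1]
```

View pics/s20.png

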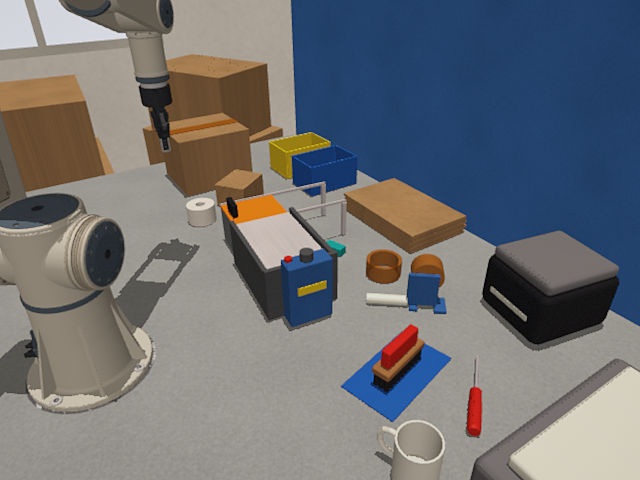

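View pics/t20.png

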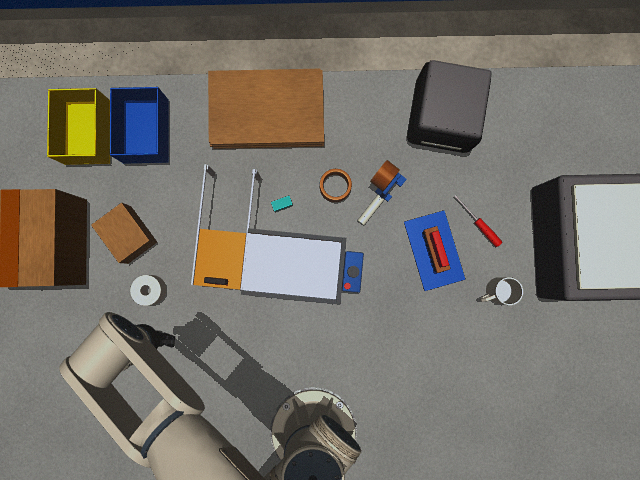

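View pics/t20c.png

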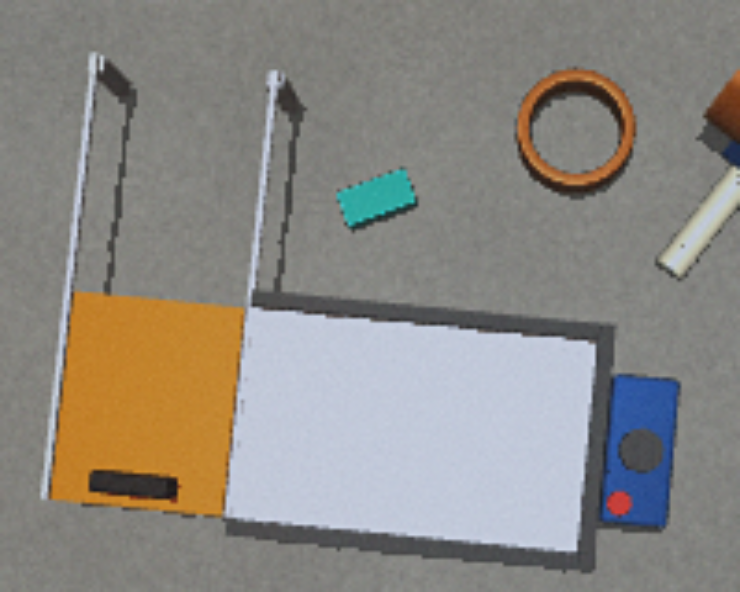

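The cover covers the box with its handle at the far end (133,484). The bed is empty, the brush stands mid-mat at (436,249), and the other things have not moved.

```bash
python3 -c "
from h import *
from cell import bot
k=lambda u,v:(180+u/3.7-.36,150+v/3.7-.36)
S=[.4923,.0698,np.radians(-6.85)]
w=pix2w('top',*k(133,481),.156)[:2]-S[:2];c,s=np.cos(S[2]),np.sin(S[2]);print('handle',c*w[0]+s*w[1],-s*w[0]+c*w[1])
print(bot.close_job())"
```

```text
handle -0.05891819991690906 0.18324493268147707
the job is handed in; nothing more can be done
None
```

I finished the whole job and handed it in at about 27 s. I used the brush to sweep all three offcuts into the scrap box, then stood it back on its mat and slid the cover shut.

- **Offcuts:** a top picture taken after the sweep shows all three lying in the box, with the bed empty.
- **Brush:** it stands bristles down on the middle of the mat; at release the arm was within 1 mm of the mat centre. In the last top picture the brush is at (436,249) and the mat centre is at about (434,251).
- **Cover:** it is on its stop. The push force rose to about 20 N along the slide with no more travel. The handle measures x −59, y 183 mm in the station frame, against −62, 187.5 for fully shut; I put that gap down to picture-reading error.
- **Other things:** none of them look moved in the last pictures, and the arm was well clear.
- **Disagreement:** the reported tool tip was about 20–30 mm lower than the fingertips looked in the side camera, and I met no contact at the heights it implied. I set the grip, sweep and push heights from the pictures and the force readings. The side camera also put points a few pixels off the top camera's fit.

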